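# Wind the vial tray out of a bench reader with its loose crank

### The arm

A 6-joint arm with a two-finger parallel gripper is mounted at the origin on the work surface. World frame = base frame: x ahead of the robot, y to its left, z up, the work surface at z = 0. Lengths are in m, angles in rad, forces in N, time in s.
With the tool pointing down it reaches from about 0.375 to 0.75 m from the base axis. Payload 9 kg.
Tool frame: the origin (TCP) lies at the very end of the fingers, on their centre line; the grasp point (between the pads) lies 19 mm behind it; x points along the fingers, y is the direction in which the jaws open and shut, and the axes are right-handed (so a half turn about x gives the same grasp; the last joint's range is limited). The gripper opens to 85 mm and grips with 20 to 120 N. Pads are 22 mm wide; open, the fingers measure 114 mm over their backs; the gripper's body (76 mm by 85 mm) begins 54 mm behind the grasp point. The pads swing forward as they close: fully open they stand 13 mm farther back than shut.
Start: joints at [0.989, 0.104, 0.097, 1.564, 0, 1.353], TCP at [0.214, 0.561, 0.231] pointing down, gripper open.
Joint ranges: [-2.99, 2.99], [-0.84, 1.86], [-1.1, 1.16], [-1.84, 2.11], [-1.51, 1.56], [-3.14, 3.14]. Speed limits (rad/s): [2.22, 2.22, 2.57, 3.14, 3.14, 3.14].

### API

Orientations are given as a unit quaternion [x, y, z, w].
In Python, from workcell import telemetry, camera, calibration, workorder gives the robot as it stands. The module is installed in compiled form; this text tells all that it offers.
- The arm moves only by the tool step_arm, never from a script. Its argument "motion" is a list of rows, each an object with "offset": the shift along the tool's x, y, z in cm, a list of three; "angular": the turn, a rotation vector about the tool's x, y, z in degrees, a list of three; "claw": the finger opening in cm, from 0 to 8.54. In form: [{"offset": [dx, dy, dz], "angular": [ax, ay, az], "claw": claw}, ...]. A call has 1 to 20 rows; each row shifts and turns the pose as measured when the row begins, along the tool's axes as they then stand; what a row does not reach is not made up. A row lasts 1/10 s, in which the tool goes at most 50 mm and 8.59 degrees, less where a joint would pass 70% of its speed; a pose out of reach is approached as far as the arm can. A call is refused whole if a number of a shift passes 5 or a number of a turn 8.59, either way. A call with a gripper value outside its range is refused whole. The fingers move at their own pace and stop on an object; the grip force is fixed at half the most. Time passes only in rows, so rows that do not move let the fingers close. It gives the time, the measured TCP pose, the force and the opening at its end, in the units of the state.
- telemetry.sense(): the state, without advancing time (a new reading comes with each control period).
- camera(name): name is "scene" or "side" or "wrist"; returns (picture, depth): 480x640x3 uint8, red, green, blue; 480x640 float32, m along the optical axis (not along the pixel's ray), 0 where there is no reading.
- calibration(name): a dict with "K" (3x3 intrinsics, pixels), "rvec" (rotation vector, rad) and "tvec" (3), from world to camera coordinates, as OpenCV has them; the wrist camera has in their place "T_tool_cam" (4x4, takes a point from camera to tool coordinates, whose origin is the TCP and whose axes are the tool frame's). Camera axes: x right, y down, z forward; pixel columns grow to the right and rows downward; lengths in m; the calibration is good to about 2 mm. A picture is of the moment at which its call begins: read the wrist's pose just before it. calibration takes no time and is no camera call.
- workorder.sign_off(): hands the job in, once; it reports no verdict.
The state is a dict: "t": time; "joints": joint angles; "dq": joint speeds; "effort": joint torques, N m; "tool_pos": TCP position; "ee_rot": TCP orientation; "wrist_force": force on the tool from outside, world axes, zero at the start; "torque": the same for the moment, N m; "grip_width": finger opening in m.
Only numpy, scipy, OpenCV 4.12 (cv2) and the standard library are available. Lean on these libraries where they do the work, as an engineer would, in place of code of your own. Each camera call takes 0.05 s, during which the arm holds its last target.

### The job

The vial reader has lost power: take the loose crank from its stand, set it into the round well on top of the reader and feel it gently onto the hidden hex until it is fully home with its collar on the rim, and only then wind it clockwise until the vial tray is fully out at its stop. Never force the crank or touch the tray by hand, leave it seated in the well, and leave everything else on the bench where it is.

Things in the scene. Friction and masses are not known exactly. Their poses are not given: they have to be found in the camera images.
- crank: loose steel crank, 0.3 to 0.45 kg. Origin at the centre of the barrel's lower end, z up the barrel, x along the arm to the knob. Barrel 39 mm across, z 0 to 62 mm; collar 52 mm across, z 62 to 68; flat arm 18 mm wide, z 68 to 76, x -16 to +82; square hub on the barrel's axis, z 76 to 110; knob at x = 70. At the start it stands upright in the stand, collar on the stand's top
- crank_socket (a point): mouth of the hex socket, the same point as the crank's origin: 25 mm across flats, 22 mm deep, flats facing the crank's x and every 60 degrees from it
- crank_hub (a point): centre of the top of the crank's square hub, on the barrel's axis, 110 mm above the crank's origin. The hub is 20 x 20 mm, its sides along the crank's x and y, 34 mm tall above the arm
- crank_knob (a point): centre of the top of the upright black round knob, 70 mm from the barrel's axis, 122 mm above the crank's origin. The knob is 18 mm across, 40 mm tall (its lower end 6 mm above the arm), and spins freely on its pin
- stand: fixed grey stand for the crank: foot 90 x 90 x 8 mm, on it a block 60 x 60 mm up to 73 mm height with an upright round hole 44 mm across. Origin at the centre of its underside
- reader: fixed light blue vial reader, 200 (x) x 240 (y) x 116 mm high. Origin at the centre of its underside, x from its front (tray side) to its back. The well is in the middle of its top, in a grey block 64 x 64 mm that stands 4 mm proud
- well_rim (a point): centre of the well's mouth on the reader's top, 120 mm above the bench: a round hole 43 mm across, 74 mm deep, with the hex spindle at its bottom. More than 150 N of contact pressure between crank and reader, all contacts added up (about 20 N at the knob against the tray's stop), counts as forcing it
- hex_top (a point): top of the spindle at rest, 42 mm below the rim: upright hex, 24 mm across flats, with a 3.5 mm tapered nose, flats at an unknown angle. On a spring: a crank that does not match pushes it down, 1.8 N at first plus 0.9 N per mm. Turned until the flats match (60 degrees at most), it springs up into the socket. It resists turning with 0.2 N m
- seat (a point): where the crank's origin is when fully home: 62 mm below the rim, collar on the rim, hex 20 mm deep in the socket
- hex (a joint): how far the sprung hex is pushed down, m: 0 at rest, solid at 0.011 (12 N). Driving it down past 0.0105, on to the solid, is forcing the crank
- tray (a joint): how far the vial tray is out of the reader's front, m: drawn by the spindle by 40 mm a turn, turning clockwise seen from above drives it out; starts 0 to 0.019, stop at 0.060 (fully out is 0.057 or more). It stays where it is left
- tray_front (a point): middle of the tray's grey front plate (148 x 34 mm), 29 mm above the bench; moves out along the reader's -x
- bottle: white bottle 54 mm across, 150 mm high, upright; origin at its underside. Leave alone
- vial_rack: white block 120 x 70 x 20 mm with teal-capped vials, 46 mm high; origin at its underside. Leave alone
- notebook: red notebook 110 x 160 x 14 mm lying flat; origin at its underside. Leave alone

How it is judged:
By the outcome, as a careful person would: the job done as asked, in the order asked, and still so for the second after the job is handed in, with the robot touching nothing.
It also fails if it takes over 72 s, if anything falls off the work surface, if the arm or the gripper's body presses on something with over 40 N, if the wrist force passes 120 N, or if a joint passes its speed limit or range.

## Working session

There is one attempt and no reset: what is moved stays moved. The work goes in short steps, Python scripts to look and compute and a tool call to move; the robot and the scene stay as the last step left them, time stands still between calls to the robot, and variables do not carry over. Pictures are saved under pics/ and viewed, and the job is handed in when it is done.

Besides the shell and the picture viewer there is one more tool, called after "Call:" as name([rows], argument=value, ...), one row to a line, values as JSON. step_arm: Moves the arm, as the interface text tells. Its arguments: {"type":"object","properties":{"motion":{"type":"array","items":{"type":"object","properties":{"offset":{"type":"array","items":{"type":"number"}},"angular":{"type":"array","items":{"type":"number"}},"claw":{"type":"number"}}}}},"required":["motion"]}

```bash
mkdir -p pics; cat > h.py <<'E'
import numpy as np,cv2
from scipy.spatial.transform import Rotation as R
from workcell import telemetry,camera,calibration,workorder
def cloud(name):
    s=telemetry.sense(); img,d=camera(name); c=calibration(name); K=np.array(c["K"])
    v,u=np.mgrid[0:480,0:640]
    P=np.stack([(u-K[0,2])/K[0,0]*d,(v-K[1,2])/K[1,1]*d,d],-1)
    if name=="wrist":
        T=np.array(c["T_tool_cam"]); Rt=R.from_quat(s["ee_rot"]).as_matrix()
        W=(P@T[:3,:3].T+T[:3,3])@Rt.T+np.array(s["tool_pos"])
    else:
        Rm=cv2.Rodrigues(np.array(c["rvec"],float))[0]; W=(P-np.array(c["tvec"]).ravel())@Rm
    W[d<=0]=np.nan
    return img,W
def save(img,n): cv2.imwrite("pics/"+n+".png",img[:,:,::-1])
E
python3 - <<'E'
from h import *
s=telemetry.sense()
for k in s: print(k,np.round(s[k],4))
for n in("scene","side"):
    img,W=cloud(n); save(img,n+"0"); np.savez("/tmp/"+n+"0.npz",img=img,W=W)
E
```

```text
t 0.0
joints [ 0.9893  0.1047  0.0964  1.5639 -0.      1.3531]
dq [-0.0011 -0.      0.0009  0.0004 -0.0018  0.0009]
effort [ 1.00000e-04 -5.56923e+01  5.03657e+01  1.65000e-02 -3.00000e-04
  1.00000e-04]
tool_pos [0.2133 0.5604 0.2305]
ee_rot [ 0.1275  0.6956 -0.1284  0.6953]
wrist_force [ 0.3573 -0.091   0.6074]
torque [ 0.0135 -0.047  -0.0182]
grip_width 0.0857
```

View pics/scene0.png

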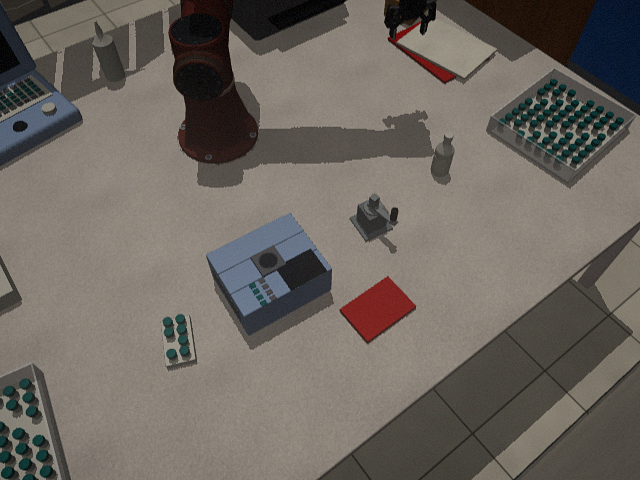

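View pics/side0.png

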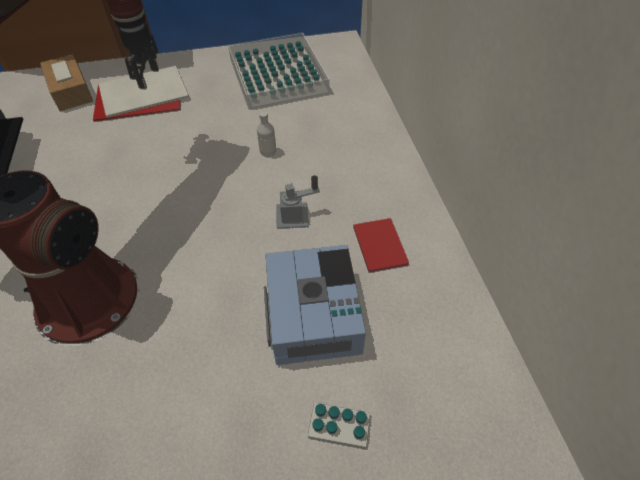

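The scene view shows the reader's well at about (268,260), the crank hub at (374,200), and the knob at (394,214). In the side view the well is at (312,290), the hub at (290,188), and the knob at (315,182). Next I'll turn these into world positions.

```bash
python3 - <<'E'
from h import *
for n,pts in(("scene",dict(hub=(374,198),knob=(394,209),well=(268,260),book=(378,308),bottle=(447,138),rack=(178,340))),("side",dict(hub=(290,187),knob=(315,178),well=(312,290),book=(380,245),bottle=(264,118),rack=(340,425)))):
    z=np.load("/tmp/"+n+"0.npz");W=z["W"];img=z["img"]
    for k,(u,v) in pts.items(): print(n,k,np.round(W[v,u],3))
    x,y,h=W[...,0],W[...,1],W[...,2]
    # reader top
    wc=W[pts["well"][1],pts["well"][0]][:2]
    near=np.hypot(x-wc[0],y-wc[1])<0.2
    m=near&(abs(h-.116)<.0025); p=W[m][:,:2]; r=cv2.minAreaRect(p.astype(np.float32)*1000);print("readertop",r,m.sum())
    m=near&(abs(h-.120)<.002)&(np.hypot(x-wc[0],y-wc[1])<.05); p=W[m][:,:2]; print("block",cv2.minAreaRect(p.astype(np.float32)*1000),m.sum())
    hc=W[pts["hub"][1],pts["hub"][0]][:2]
    near=np.hypot(x-hc[0],y-hc[1])<.1
    for lo,hi,nm in((.112,.122,"hub"),(.125,.14,"knob"),(.076,.09,"arm")):
        m=near&(h>lo)&(h<hi);p=W[m]
        if len(p)>3:print(nm,len(p),np.round(p.mean(0),4),cv2.minAreaRect(p[:,:2].astype(np.float32)*1000))
    ys,xs=np.where(near&(h>.1));print(np.nanmax(h[near]))
    c=img[max(0,pts["hub"][1]-50):pts["hub"][1]+60,pts["hub"][0]-60:pts["hub"][0]+80]
    save(cv2.resize(c,None,fx=5,fy=5,interpolation=cv2.INTER_CUBIC),n+"_crop")
E
```

```text
scene hub [0.558 0.158 0.119]
scene knob [0.623 0.169 0.131]
scene well [ 0.535 -0.161  0.088]
scene book [0.775 0.002 0.017]
scene bottle [0.534 0.436 0.153]
scene rack [ 0.57  -0.44   0.047]
readertop ((554.1799926757812, -170.91934204101562), (239.74520874023438, 202.27230834960938), 85.84016418457031) 4444
block ((538.3436279296875, -163.60385131835938), (94.47325897216797, 92.31591033935547), 13.147419929504395) 231
hub 79 [0.5726 0.1598 0.1172] ((590.7174072265625, 160.5245819091797), (89.64299011230469, 25.9722900390625), 0.9391353130340576)
knob 39 [0.6245 0.1661 0.1308] ((592.6989135742188, 164.47923278808594), (83.75011444091797, 17.793746948242188), 3.8903305530548096)
arm 251 [0.582  0.158  0.0827] ((585.1891479492188, 156.05007934570312), (51.3647346496582, 106.48965454101562), 85.59410858154297)
0.13787991483681103
side hub [0.556 0.159 0.12 ]
side knob [0.626 0.167 0.131]
side well [ 0.554 -0.149  0.085]
side book [ 0.769 -0.001  0.011]
side bottle [0.526 0.445 0.139]
side rack [ 0.553 -0.442  0.023]
readertop ((551.0985107421875, -169.4680938720703), (241.51229858398438, 199.94256591796875), 85.5947494506836) 6088
block ((556.20849609375, -150.58505249023438), (97.12869262695312, 92.5121841430664), 41.87287902832031) 369
hub 71 [0.5715 0.161  0.1178] ((587.1655883789062, 166.2251739501953), (87.51351928710938, 23.166030883789062), 9.575538635253906)
knob 33 [0.6236 0.1679 0.1309] ((624.4058837890625, 170.44052124023438), (19.222291946411133, 16.516332626342773), 36.1005973815918)
arm 258 [0.5762 0.1584 0.0827] ((582.4796142578125, 155.48516845703125), (54.4190559387207, 106.94368743896484), 87.30262756347656)
0.13603319288224708
```

View pics/side_crop.png

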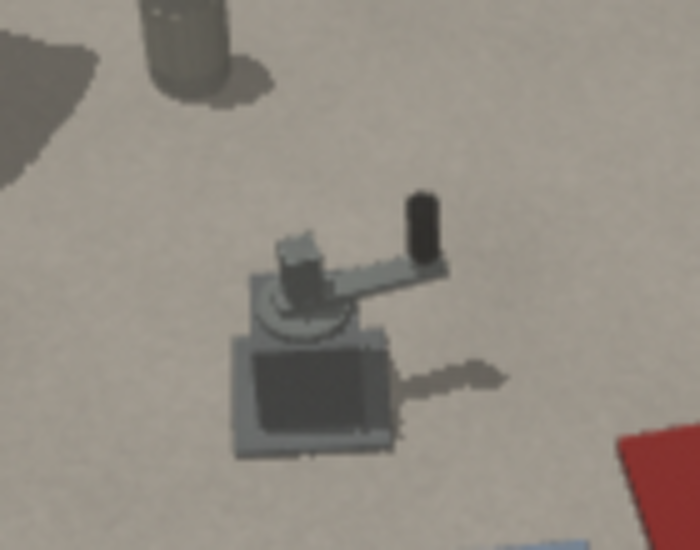

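```bash
cat >> h.py <<'E'
def plan(target,yaw=None,s=None):
    """offset (cm) in tool axes to target TCP; tool y horizontal yaw"""
    s=s or telemetry.sense(); Rt=R.from_quat(s["ee_rot"]).as_matrix()
    o=Rt.T@(np.array(target)-np.array(s["tool_pos"]))*100
    print("offset cm",np.round(o,2))
    if yaw is not None:
        # desired: x down, y=(cos,sin,0), z = x cross y
        for a in (yaw,yaw+np.pi,yaw+np.pi/2,yaw-np.pi/2):
            X=np.array([0,0,-1.]);Y=np.array([np.cos(a),np.sin(a),0]);D=np.stack([X,Y,np.cross(X,Y)],1)
            print("yaw y-axis",round(np.degrees(a)%360,1),"rotvec deg",np.round(R.from_matrix(Rt.T@D).as_rotvec(degrees=True),2))
E
python3 - <<'E'
from h import *
s=telemetry.sense();print(np.round(R.from_quat(s["ee_rot"]).as_matrix(),3)); print(np.round(calibration("wrist")["T_tool_cam"],4),calibration("wrist")["K"])
plan([.556,.159,.26],np.radians(7))
E
```

```text
[[-0.001  0.356  0.935]
 [-0.001  0.935 -0.356]
 [-1.    -0.001 -0.   ]]
[[-0.000e+00 -2.751e-01  9.614e-01 -1.427e-01]
 [ 1.000e+00  3.000e-04  1.000e-04 -7.000e-04]
 [-3.000e-04  9.614e-01  2.751e-01 -6.940e-02]
 [ 0.000e+00  0.000e+00  0.000e+00  1.000e+00]] [[421.35217401   0.         321.66845915]
 [  0.         421.35217401 229.40367858]
 [  0.           0.           1.        ]]
offset cm [ -2.92 -25.33  46.31]
yaw y-axis 7.0 rotvec deg [6.215e+01 2.000e-02 7.000e-02]
yaw y-axis 187.0 rotvec deg [-1.1785e+02 -8.0000e-02  3.0000e-02]
yaw y-axis 97.0 rotvec deg [-27.85  -0.03   0.06]
yaw y-axis 277.0 rotvec deg [1.5215e+02 8.0000e-02 4.0000e-02]
```

Call:
step_arm([
  {"offset":[-0.27,-2.3,4.2],"claw":8.5},
  {"offset":[-0.27,-2.3,4.2],"claw":8.5},
  {"offset":[-0.27,-2.3,4.2],"claw":8.5},
  {"offset":[-0.27,-2.3,4.2],"claw":8.5},
  {"offset":[-0.27,-2.3,4.2],"claw":8.5},
  {"offset":[-0.27,-2.3,4.2],"claw":8.5},
  {"offset":[-0.27,-2.3,4.2],"claw":8.5},
  {"offset":[-0.27,-2.3,4.2],"claw":8.5},
  {"offset":[-0.27,-2.3,4.2],"claw":8.5},
  {"offset":[-0.27,-2.3,4.2],"claw":8.5},
  {"offset":[-0.27,-2.3,4.2],"claw":8.5},
])

```text
invalid input
```

Call:
step_arm([
  {"angular":[-8.4,0,0],"claw":7},
  {"angular":[-8.4,0,0],"claw":7},
  {"angular":[-8.4,0,0],"claw":7},
  {"angular":[-8.4,0,0],"claw":7},
  {"angular":[-8.4,0,0],"claw":7},
  {"angular":[-8.4,0,0],"claw":7},
  {"angular":[-8.4,0,0],"claw":7},
  {"angular":[-8.4,0,0],"claw":7},
  {"angular":[-8.4,0,0],"claw":7},
  {"angular":[-8.4,0,0],"claw":7},
  {"angular":[-8.4,0,0],"claw":7},
  {"angular":[-8.4,0,0],"claw":7},
  {"angular":[-8.4,0,0],"claw":7},
  {"angular":[-8.4,0,0],"claw":7},
])

```text
invalid input
```

```bash
python3 - <<'E'
from h import *
s=telemetry.sense();print(s["t"],np.round(s["joints"],3),np.round(s["tool_pos"],4))
plan([.556,.159,.26],np.radians(7))
img,W=cloud("wrist");save(img,"w1");np.savez("/tmp/w1.npz",img=img,W=W)
E
```

```text
0.1 [0.989 0.105 0.097 1.564 0.    1.353] [0.2133 0.5605 0.2306]
offset cm [ -2.92 -25.33  46.31]
yaw y-axis 7.0 rotvec deg [6.215e+01 2.000e-02 7.000e-02]
yaw y-axis 187.0 rotvec deg [-1.1785e+02 -8.0000e-02  3.0000e-02]
yaw y-axis 97.0 rotvec deg [-27.85  -0.03   0.06]
yaw y-axis 277.0 rotvec deg [1.5215e+02 8.0000e-02 4.0000e-02]
```

View pics/w1.png

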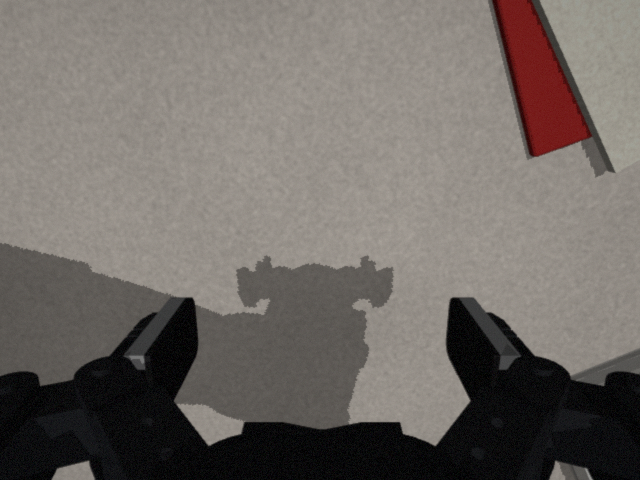

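Every row needs all three fields, so I'll resend with them filled in. The wrist view also shows that the camera looks past the fingertips, towards +z of the tool.

Call:
step_arm([
  {"offset":[-0.27,-2.3,4.2],"angular":[0,0,0],"claw":8.5},
  {"offset":[-0.27,-2.3,4.2],"angular":[0,0,0],"claw":8.5},
  {"offset":[-0.27,-2.3,4.2],"angular":[0,0,0],"claw":8.5},
  {"offset":[-0.27,-2.3,4.2],"angular":[0,0,0],"claw":8.5},
  {"offset":[-0.27,-2.3,4.2],"angular":[0,0,0],"claw":8.5},
  {"offset":[-0.27,-2.3,4.2],"angular":[0,0,0],"claw":8.5},
  {"offset":[-0.27,-2.3,4.2],"angular":[0,0,0],"claw":8.5},
  {"offset":[-0.27,-2.3,4.2],"angular":[0,0,0],"claw":8.5},
  {"offset":[-0.27,-2.3,4.2],"angular":[0,0,0],"claw":8.5},
  {"offset":[-0.27,-2.3,4.2],"angular":[0,0,0],"claw":8.5},
  {"offset":[-0.27,-2.3,4.2],"angular":[0,0,0],"claw":8.5},
])

```text
t: 1.25
tool_pos: [0.5631, 0.1489, 0.2576]
ee_rot: [0.123, 0.697, -0.125, 0.695]
wrist_force: [0.7, 1.1, -0.3]
grip_width: 0.0853
```

Call:
step_arm([
  {"offset":[0,0,0],"angular":[-8.4,0,0],"claw":7},
  {"offset":[0,0,0],"angular":[-8.4,0,0],"claw":7},
  {"offset":[0,0,0],"angular":[-8.4,0,0],"claw":7},
  {"offset":[0,0,0],"angular":[-8.4,0,0],"claw":7},
  {"offset":[0,0,0],"angular":[-8.4,0,0],"claw":7},
  {"offset":[0,0,0],"angular":[-8.4,0,0],"claw":7},
  {"offset":[0,0,0],"angular":[-8.4,0,0],"claw":7},
  {"offset":[0,0,0],"angular":[-8.4,0,0],"claw":7},
  {"offset":[0,0,0],"angular":[-8.4,0,0],"claw":7},
  {"offset":[0,0,0],"angular":[-8.4,0,0],"claw":7},
  {"offset":[0,0,0],"angular":[-8.4,0,0],"claw":7},
  {"offset":[0,0,0],"angular":[-8.4,0,0],"claw":7},
  {"offset":[0,0,0],"angular":[-8.4,0,0],"claw":7},
  {"offset":[0,0,0],"angular":[-8.4,0,0],"claw":7},
])

```text
t: 2.65
tool_pos: [0.5655, 0.141, 0.2514]
ee_rot: [-0.538, 0.459, 0.544, 0.452]
wrist_force: [-0.3, 1.0, 1.9]
grip_width: 0.0701
```

```bash
python3 - <<'E'
from h import *
s=telemetry.sense();print(s["t"],np.round(s["joints"],3),np.round(s["tool_pos"],4))
plan([.556,.159,.26],np.radians(7))
img,W=cloud("wrist");save(img,"w2");np.savez("/tmp/w2.npz",img=img,W=W)
E
```

```text
2.65 [ 0.022  0.075  0.103  1.612 -0.003 -1.72 ] [0.5655 0.141  0.2514]
offset cm [-0.86  0.64  1.93]
yaw y-axis 7.0 rotvec deg [-1.7719e+02  1.1900e+00 -1.2000e-01]
yaw y-axis 187.0 rotvec deg [ 2.81 -0.07 -0.77]
yaw y-axis 97.0 rotvec deg [92.81 -0.67 -0.55]
yaw y-axis 277.0 rotvec deg [-87.19   0.54  -0.66]
```

View pics/w2.png

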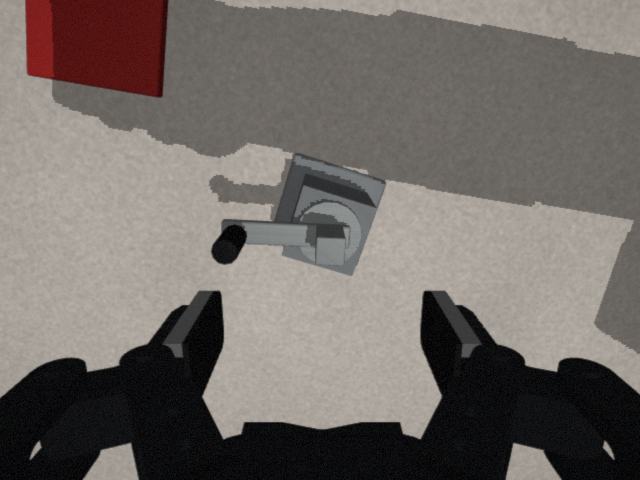

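```bash
python3 - <<'E'
from h import *
z=np.load("/tmp/w2.npz");W=z["W"];h=W[...,2];x,y=W[...,0],W[...,1]
near=np.hypot(x-.556,y-.159)<.1
for lo,hi,nm,c in((.118,.126,"hubtop",(.556,.159)),(.129,.14,"knobtop",(.625,.168)),(.083,.091,"armtop",(.58,.16))):
    m=(h>lo)&(h<hi)&(np.hypot(x-c[0],y-c[1])<(.02 if nm!="armtop" else .08)); p=W[m]
    print(nm,len(p),np.round(np.median(p,0),4),np.round((p.min(0)+p.max(0))/2,4),cv2.minAreaRect(p[:,:2].astype(np.float32)*1000))
m=(h>.068)&(h<.0755)&near;p=W[m];print("standtop",len(p),cv2.minAreaRect(p[:,:2].astype(np.float32)*1000))
E
```

```text
hubtop 826 [0.5544 0.1618 0.121 ] [0.5544 0.1622 0.1205] ((554.2129516601562, 162.21148681640625), (19.981340408325195, 20.341005325317383), 6.643245220184326)
knobtop 568 [0.6232 0.1698 0.133 ] [0.6236 0.1704 0.1319] ((623.3416137695312, 170.40438842773438), (16.915363311767578, 17.376096725463867), 20.549888610839844)
armtop 1956 [0.591  0.1648 0.0869] [0.587  0.1649 0.087 ] ((586.9771728515625, 166.13034057617188), (97.79190826416016, 19.30187225341797), 7.492731094360352)
standtop 2041 ((554.13232421875, 162.5376739501953), (60.56853103637695, 60.227752685546875), 82.18281555175781)
```

Call:
step_arm([
  {"offset":[0,0,0],"angular":[8.4,0,0],"claw":6},
  {"offset":[0,0,0],"angular":[8.4,0,0],"claw":6},
  {"offset":[0,0,0],"angular":[8.4,0,0],"claw":6},
  {"offset":[0,0,0],"angular":[8.4,0,0],"claw":6},
  {"offset":[0,0,0],"angular":[8.4,0,0],"claw":6},
  {"offset":[0,0,0],"angular":[8.4,0,0],"claw":6},
  {"offset":[0,0,0],"angular":[8.4,0,0],"claw":6},
  {"offset":[0,0,0],"angular":[8.4,0,0],"claw":6},
  {"offset":[0,0,0],"angular":[8.4,0,0],"claw":6},
  {"offset":[0,0,0],"angular":[8.4,0,0],"claw":6},
  {"offset":[0,0,0],"angular":[8.4,0,0],"claw":6},
])

```text
t: 3.8
tool_pos: [0.5641, 0.141, 0.2483]
ee_rot: [-0.035, 0.713, 0.033, 0.7]
wrist_force: [-0.3, 0.4, -0.2]
grip_width: 0.0599
```

```bash
python3 - <<'E'
from h import *
s=telemetry.sense();print(s["t"],np.round(s["joints"],3),np.round(s["tool_pos"],4))
plan([.5543,.1621,.20],np.radians(6.8))
E
```

```text
3.8 [ 0.022  0.077  0.099  1.612 -0.003 -0.074] [0.5641 0.141  0.2483]
offset cm [ 4.84  2.2  -0.69]
yaw y-axis 6.8 rotvec deg [88.7  -0.78  0.9 ]
yaw y-axis 186.8 rotvec deg [-91.29  -0.9   -0.78]
yaw y-axis 96.8 rotvec deg [-1.3  -1.07  0.08]
yaw y-axis 276.8 rotvec deg [1.787e+02 1.200e-01 1.660e+00]
```

Call:
step_arm([
  {"offset":[2.4,1.1,-0.35],"angular":[-1.3,-1.07,0.08],"claw":6},
  {"offset":[2.4,1.1,-0.35],"angular":[0,0,0],"claw":6},
  {"offset":[0,0,0],"angular":[0,0,0],"claw":6},
])

```text
t: 4.1
tool_pos: [0.5546, 0.1622, 0.1991]
ee_rot: [-0.036, 0.706, 0.036, 0.707]
wrist_force: [-0.5, -0.0, 0.1]
grip_width: 0.0601
```

```bash
python3 - <<'E'
from h import *
s=telemetry.sense();print(s["t"],np.round(s["joints"],3),np.round(s["tool_pos"],4),s["grip_width"])
plan([.5543,.1621,.094],np.radians(6.8))
img,W=cloud("wrist");save(img,"w3");
h=W[...,2];x,y=W[...,0],W[...,1]
for lo,hi,nm,c in((.118,.126,"hubtop",(.5543,.1621)),(.129,.14,"knobtop",(.6233,.170))):
    m=(h>lo)&(h<hi)&(np.hypot(x-c[0],y-c[1])<.02); p=W[m]
    print(nm,len(p),np.round(np.median(p,0),4),cv2.minAreaRect(p[:,:2].astype(np.float32)*1000))
E
```

```text
4.1 [ 0.058  0.03  -0.038  1.501  0.    -0.045] [0.5546 0.1622 0.1991] 0.060140437132375026
offset cm [ 1.051e+01 -1.000e-02 -4.000e-02]
yaw y-axis 6.8 rotvec deg [ 8.911e+01  5.000e-02 -5.000e-02]
yaw y-axis 186.8 rotvec deg [-9.089e+01  5.000e-02  5.000e-02]
yaw y-axis 96.8 rotvec deg [-0.89  0.07  0.  ]
yaw y-axis 276.8 rotvec deg [ 1.7911e+02  0.0000e+00 -1.1000e-01]
hubtop 1274 [0.5534 0.1623 0.1211] ((553.8215942382812, 162.32969665527344), (19.998275756835938, 19.74492835998535), 7.199483394622803)
knobtop 724 [0.6221 0.1705 0.133 ] ((622.9829711914062, 170.62631225585938), (17.547821044921875, 17.051403045654297), 43.811222076416016)
```

View pics/w3.png

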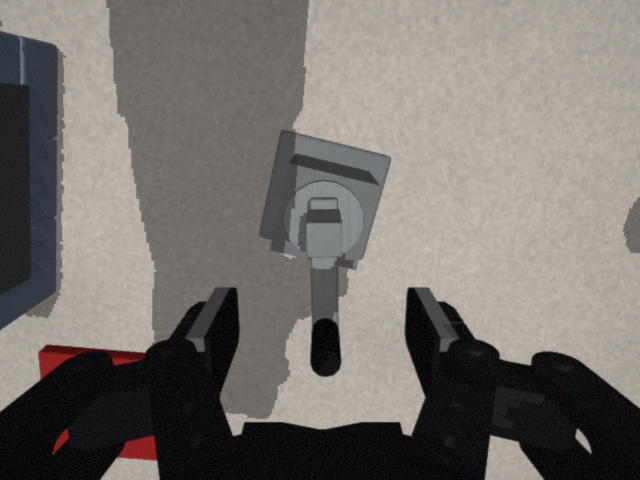

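Call:
step_arm([
  {"offset":[3.4,0,-0.02],"angular":[-0.6,0,0],"claw":5},
  {"offset":[3.4,0,-0.02],"angular":[0,0,0],"claw":5},
  {"offset":[3.3,0,0.02],"angular":[0,0,0],"claw":5},
  {"offset":[0,0,0],"angular":[0,0,0],"claw":1.5},
  {"offset":[0,0,0],"angular":[0,0,0],"claw":1.5},
  {"offset":[0,0,0],"angular":[0,0,0],"claw":1.5},
  {"offset":[0,0,0],"angular":[0,0,0],"claw":1.5},
  {"offset":[0,0,0],"angular":[0,0,0],"claw":1.5},
])

```text
t: 4.95
tool_pos: [0.5623, 0.1607, 0.1106]
ee_rot: [-0.037, 0.701, 0.038, 0.712]
wrist_force: [-2.0, 2.4, -4.5]
grip_width: 0.0179
```

```bash
python3 - <<'E'
from h import *
s=telemetry.sense()
for k in s: print(k,np.round(s[k],3))
plan([.5543,.1621,.096],np.radians(6.8))
E
```

```text
t 4.95
joints [ 0.054  0.05  -0.179  1.327  0.002 -0.052]
dq [-0.    -0.005  0.015  0.014  0.003  0.001]
effort [-1.3440e+00 -5.5514e+01  5.3312e+01 -7.9500e-01 -7.1100e-01 -2.2000e-02]
tool_pos [0.562 0.161 0.111]
ee_rot [-0.037  0.701  0.038  0.712]
wrist_force [-2.035  2.433 -4.547]
torque [ 0.572  0.35  -0.038]
grip_width 0.018
offset cm [ 1.44  0.22 -0.8 ]
yaw y-axis 6.8 rotvec deg [89.28  0.67 -0.74]
yaw y-axis 186.8 rotvec deg [-90.71   0.74   0.67]
yaw y-axis 96.8 rotvec deg [-0.72  0.9  -0.04]
yaw y-axis 276.8 rotvec deg [ 1.7928e+02 -7.0000e-02 -1.4000e+00]
```

```bash
python3 - <<'E'
from h import *
img,W=cloud("wrist");save(img,"w4")
img,W=cloud("side");save(cv2.resize(img[120:260,220:400],None,fx=4,fy=4,interpolation=cv2.INTER_CUBIC),"s4")
E
```

```text
(no output)
```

View pics/w4.png

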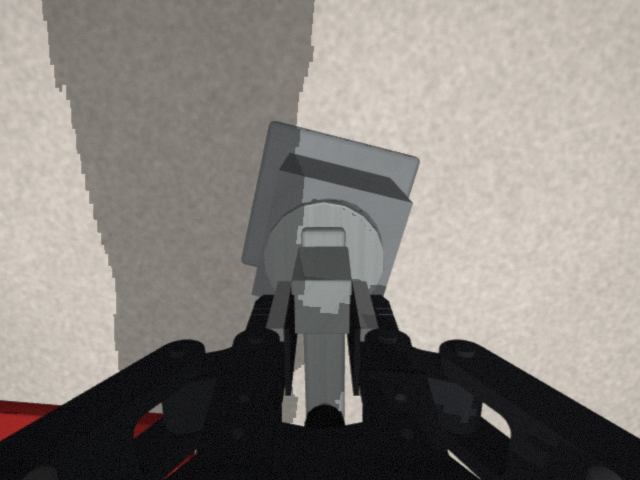

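View pics/s4.png

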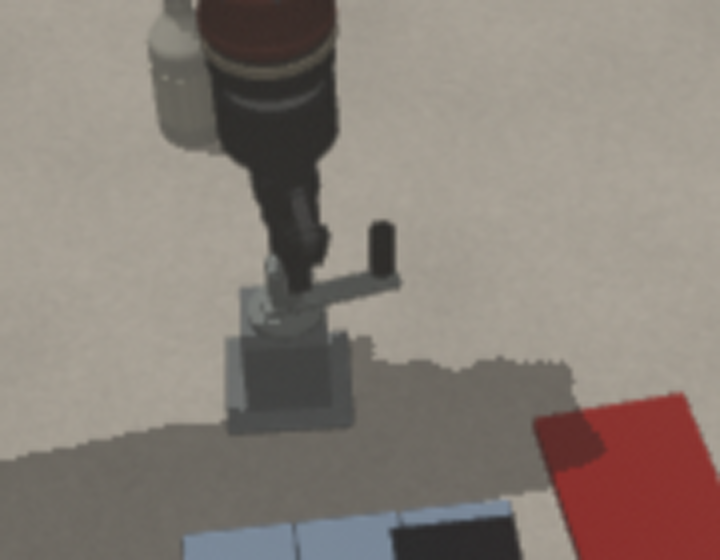

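The jaws closed on the hub, but 8 mm off towards the knob and 15 mm too high because the arm lags. I'll open, re-centre and grip again.

Call:
step_arm([
  {"offset":[0,0,0],"angular":[0,0,0],"claw":5},
  {"offset":[0,0,0],"angular":[0,0,0],"claw":5},
  {"offset":[0,0,0],"angular":[0,0,0],"claw":5},
  {"offset":[0,0.2,-0.8],"angular":[-0.7,0.9,0],"claw":5},
  {"offset":[0,0,0],"angular":[0,0,0],"claw":5},
])

```text
t: 5.55
tool_pos: [0.5558, 0.1609, 0.1131]
ee_rot: [-0.043, 0.704, 0.041, 0.707]
wrist_force: [-0.4, 0.2, 0.4]
grip_width: 0.0498
```

```bash
python3 - <<'E'
from h import *
plan([.5541,.1622,.096],np.radians(6.8))
E
```

```text
offset cm [ 1.7   0.16 -0.16]
yaw y-axis 6.8 rotvec deg [ 9.001e+01  2.800e-01 -9.000e-02]
yaw y-axis 186.8 rotvec deg [-89.99   0.09   0.28]
yaw y-axis 96.8 rotvec deg [0.01 0.23 0.12]
yaw y-axis 276.8 rotvec deg [-179.99   -0.19    0.37]
```

Call:
step_arm([
  {"offset":[0.9,0.1,-0.15],"angular":[0,0.2,0],"claw":5},
  {"offset":[0.7,0.05,0],"angular":[0,0,0],"claw":5},
  {"offset":[0,0,0],"angular":[0,0,0],"claw":5},
])

```text
t: 5.85
tool_pos: [0.554, 0.1622, 0.0955]
ee_rot: [-0.043, 0.706, 0.041, 0.706]
wrist_force: [-0.7, -0.3, -0.6]
grip_width: 0.0498
```

```bash
python3 - <<'E'
from h import *
plan([.5541,.1622,.096],np.radians(6.8))
E
```

```text
offset cm [-0.05 -0.01  0.01]
yaw y-axis 6.8 rotvec deg [90.01  0.12  0.1 ]
yaw y-axis 186.8 rotvec deg [-89.99  -0.1    0.12]
yaw y-axis 96.8 rotvec deg [0.01 0.01 0.13]
yaw y-axis 276.8 rotvec deg [-1.7999e+02 -2.1000e-01  2.0000e-02]
```

Centred. I'll grip once to centre the crank, release, turn -90° and grip again.

Call:
step_arm([
  {"offset":[0,0,0],"angular":[0,0,0],"claw":1.5},
  {"offset":[0,0,0],"angular":[0,0,0],"claw":1.5},
  {"offset":[0,0,0],"angular":[0,0,0],"claw":1.5},
  {"offset":[0,0,0],"angular":[0,0,0],"claw":1.5},
  {"offset":[0,0,0],"angular":[0,0,0],"claw":4.5},
  {"offset":[0,0,0],"angular":[0,0,0],"claw":4.5},
  {"offset":[0,0,0],"angular":[0,0,0],"claw":4.5},
])

```text
t: 6.55
tool_pos: [0.5539, 0.1622, 0.0953]
ee_rot: [-0.043, 0.706, 0.041, 0.706]
wrist_force: [-0.2, 0.3, 0.2]
grip_width: 0.0448
```

Call:
step_arm([
  {"offset":[0,0,0],"angular":[-8,0,0],"claw":4.5},
  {"offset":[0,0,0],"angular":[-8,0,0],"claw":4.5},
  {"offset":[0,0,0],"angular":[-8,0,0],"claw":4.5},
  {"offset":[0,0,0],"angular":[-8,0,0],"claw":4.5},
  {"offset":[0,0,0],"angular":[-8,0,0],"claw":4.5},
  {"offset":[0,0,0],"angular":[-8,0,0],"claw":4.5},
  {"offset":[0,0,0],"angular":[-8,0,0],"claw":4.5},
  {"offset":[0,0,0],"angular":[-8,0,0],"claw":4.5},
  {"offset":[0,0,0],"angular":[-8,0,0],"claw":4.5},
  {"offset":[0,0,0],"angular":[-8,0,0],"claw":4.5},
  {"offset":[0,0,0],"angular":[-8,0,0],"claw":4.5},
  {"offset":[0,0,0],"angular":[0,0,0],"claw":4.5},
])

```text
t: 7.75
tool_pos: [0.555, 0.1623, 0.0965]
ee_rot: [0.536, -0.462, -0.534, -0.462]
wrist_force: [-1.1, -0.1, 0.5]
grip_width: 0.0451
```

```bash
python3 - <<'E'
from h import *
print(telemetry.sense()["joints"])
plan([.5541,.1622,.096],np.radians(6.8))
E
```

```text
[ 0.059669    0.05417715 -0.19998335  1.31395184 -0.0023169  -1.65739123]
offset cm [0.05 0.09 0.  ]
yaw y-axis 6.8 rotvec deg [-178.42   -0.22   -0.22]
yaw y-axis 186.8 rotvec deg [ 1.58 -0.14  0.14]
yaw y-axis 96.8 rotvec deg [91.58  0.    0.23]
yaw y-axis 276.8 rotvec deg [-88.42  -0.22   0.  ]
```

Call:
step_arm([
  {"offset":[0.05,0.1,0],"angular":[1.6,-0.1,0.1],"claw":4.5},
  {"offset":[0,0,0],"angular":[0,0,0],"claw":1.5},
  {"offset":[0,0,0],"angular":[0,0,0],"claw":1.5},
  {"offset":[0,0,0],"angular":[0,0,0],"claw":1.5},
  {"offset":[0,0,0],"angular":[0,0,0],"claw":1.5},
  {"offset":[0,0,0],"angular":[0,0,0],"claw":1.5},
])

```text
t: 8.35
tool_pos: [0.5542, 0.1621, 0.0964]
ee_rot: [0.526, -0.473, -0.525, -0.474]
wrist_force: [-0.2, 0.1, 1.0]
grip_width: 0.0186
```

Call:
step_arm([
  {"offset":[-1,0,0],"angular":[0,0,0],"claw":1.5},
  {"offset":[-2,0,0],"angular":[0,0,0],"claw":1.5},
  {"offset":[-2.5,0,0],"angular":[0,0,0],"claw":1.5},
  {"offset":[-2.5,0,0],"angular":[0,0,0],"claw":1.5},
  {"offset":[-2.5,0,0],"angular":[0,0,0],"claw":1.5},
  {"offset":[-2.5,0,0],"angular":[0,0,0],"claw":1.5},
  {"offset":[-2.5,0,0],"angular":[0,0,0],"claw":1.5},
  {"offset":[0,0,0],"angular":[0,0,0],"claw":1.5},
])

```text
t: 9.15
tool_pos: [0.5517, 0.1624, 0.2572]
ee_rot: [-0.524, 0.475, 0.526, 0.473]
wrist_force: [0.3, 0.1, -3.1]
grip_width: 0.019
```

```bash
python3 - <<'E'
from h import *
print(telemetry.sense()["joints"])
plan([.553,-.17,.25],np.radians(6.8))
img,W=cloud("wrist");save(img,"w5")
h=W[...,2];s=telemetry.sense()["tool_pos"]
print(np.round([W[300,320],W[290,300]],4))
E
```

```text
[ 5.87916331e-02  4.05762063e-02  7.80876636e-02  1.61234126e+00
  2.13976658e-04 -1.61439325e+00]
offset cm [  0.72   3.27 -33.08]
yaw y-axis 6.8 rotvec deg [ 1.7907e+02 -3.6000e-01 -4.0000e-02]
yaw y-axis 186.8 rotvec deg [-0.93  0.02 -0.23]
yaw y-axis 96.8 rotvec deg [89.07 -0.16 -0.2 ]
yaw y-axis 276.8 rotvec deg [-90.93   0.2   -0.16]
[[0.5534 0.1514 0.2752]
 [0.5602 0.1521 0.2674]]
```

View pics/w5.png

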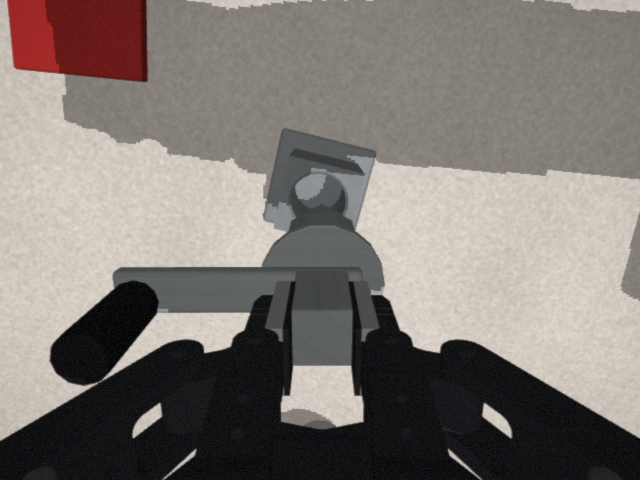

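Call:
step_arm([
  {"offset":[-1.5,0.2,-2],"angular":[0,0,0],"claw":1.5},
  {"offset":[-1.5,0.3,-3],"angular":[0,0,0],"claw":1.5},
  {"offset":[-1.0,0.4,-4],"angular":[0,0,0],"claw":1.5},
  {"offset":[-0.5,0.4,-4],"angular":[0,0,0],"claw":1.5},
  {"offset":[-0.5,0.4,-4],"angular":[0,0,0],"claw":1.5},
  {"offset":[0,0.4,-4],"angular":[0,0,0],"claw":1.5},
  {"offset":[0,0.4,-4],"angular":[0,0,0],"claw":1.5},
  {"offset":[0,0.3,-4],"angular":[0,0,0],"claw":1.5},
  {"offset":[0,0.3,-3],"angular":[0,0,0],"claw":1.5},
  {"offset":[0,0.1,-1],"angular":[0,0,0],"claw":1.5},
  {"offset":[0,0,0],"angular":[0,0,0],"claw":1.5},
])

```text
t: 10.3
tool_pos: [0.548, -0.1793, 0.2854]
ee_rot: [-0.516, 0.478, 0.535, 0.468]
wrist_force: [0.5, 0.4, -2.9]
grip_width: 0.0193
```

Call:
step_arm([
  {"offset":[0,0,0],"angular":[-7.5,0,0],"claw":1.5},
  {"offset":[0,0,0],"angular":[-7.5,0,0],"claw":1.5},
  {"offset":[0,0,0],"angular":[-7.5,0,0],"claw":1.5},
  {"offset":[0,0,0],"angular":[-7.5,0,0],"claw":1.5},
  {"offset":[0,0,0],"angular":[0,0,0],"claw":1.5},
  {"offset":[0,0,0],"angular":[0,0,0],"claw":1.5},
])

```text
t: 10.9
tool_pos: [0.5472, -0.1708, 0.2805]
ee_rot: [-0.619, 0.316, 0.647, 0.313]
wrist_force: [0.0, 0.0, -3.1]
grip_width: 0.0188
```

```bash
python3 - <<'E'
from h import *
s=telemetry.sense();print(np.round(s["joints"],3))
plan([.553,-.17,.30],np.radians(220))
img,W=cloud("wrist");save(img,"w6");np.savez("/tmp/w6.npz",img=img,W=W,p=s["tool_pos"],q=s["ee_rot"])
E
```

```text
[-0.527  0.092  0.174  1.691 -0.007 -2.747]
offset cm [-1.97 -0.47 -0.22]
yaw y-axis 220.0 rotvec deg [-2.78  1.94 -1.16]
yaw y-axis 40.0 rotvec deg [177.19  -1.79  -3.  ]
yaw y-axis 310.0 rotvec deg [-92.76   2.45   0.62]
yaw y-axis 130.0 rotvec deg [87.21  0.61 -2.42]
```

View pics/w6.png

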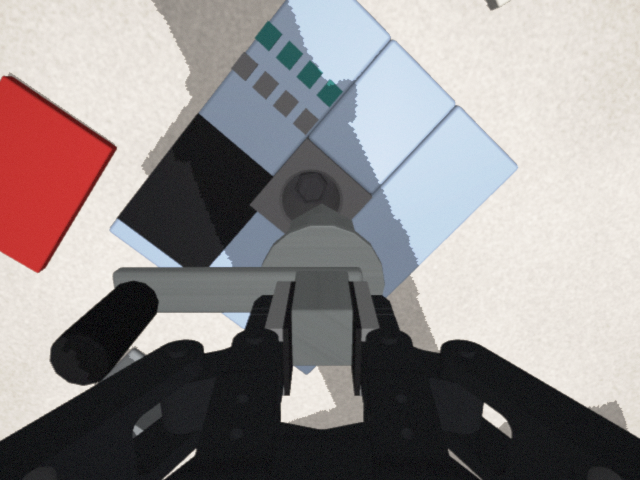

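The well and even the hex are visible at about (312,186). I'll enlarge that area to measure the centre and the hex angle.

```bash
python3 - <<'E'
from h import *
z=np.load("/tmp/w6.npz");W=z["W"];img=z["img"];x,y,h=W[...,0],W[...,1],W[...,2]
c=img[150:240,260:370].astype(float)
c=np.clip((c-20)*3,0,255).astype(np.uint8)
save(cv2.resize(c,None,fx=7,fy=7,interpolation=cv2.INTER_CUBIC),"w6c")
near=np.hypot(x-.551,y+.17)<.06
m=near&(abs(h-.120)<.003);p=W[m]
print("block",len(p),np.median(h[m]),cv2.minAreaRect(p[:,:2].astype(np.float32)*1000))
m=near&(abs(h-.078)<.0025);p=W[m]; print("hextop",len(p),np.round(p.mean(0),4),cv2.minAreaRect(p[:,:2].astype(np.float32)*1000))
hist=np.histogram(h[near],bins=np.arange(.04,.13,.004));print(hist[0])
# rim inner edge points: block pixels adjacent to non-block
mm=(near&(abs(h-.120)<.003)).astype(np.uint8)
m2=np.hypot(x-.16,y)<9
ys,xs=np.mgrid[0:480,0:640]
for r in range(165,240,6): print("".join("#" if mm[r,u] else ("h" if abs(h[r,u]-.078)<.003 else ("n" if np.isnan(h[r,u]) else ".")) for u in range(250,380,2)))
E
```

```text
block 6266 0.11924894296711895 ((557.4757080078125, -176.79119873046875), (119.46063232421875, 101.01951599121094), 42.593597412109375)
hextop 669 [ 0.5507 -0.1678  0.0777] ((548.7140502929688, -165.41737365722656), (40.82892608642578, 30.76833724975586), 52.92155075073242)
[   0  401   58   51   63   57   65   62  199  608   47   40   46   34
   33   43   36   38 3981 7900 1802    0]
#####..#.........###########################...........##.....#..
#########..#..#################################..................
.#######.##.##########....hhhhhhhhhh...############...#..........
###################......hhhhhhhhhhhhh....############...........
###.#############......hhhhhhhhhhhhhhh......#############........
################..h.......hhhhhhhhhh.........################....
################...........hhh.hh............###############.....
#################.....h......................############.#......
###..#############........h..................#########...........
##.......############.............................#.............#
............########........................................#....
.....#..#.......###..............................................
.........................................................#.....#.
```

View pics/w6c.png

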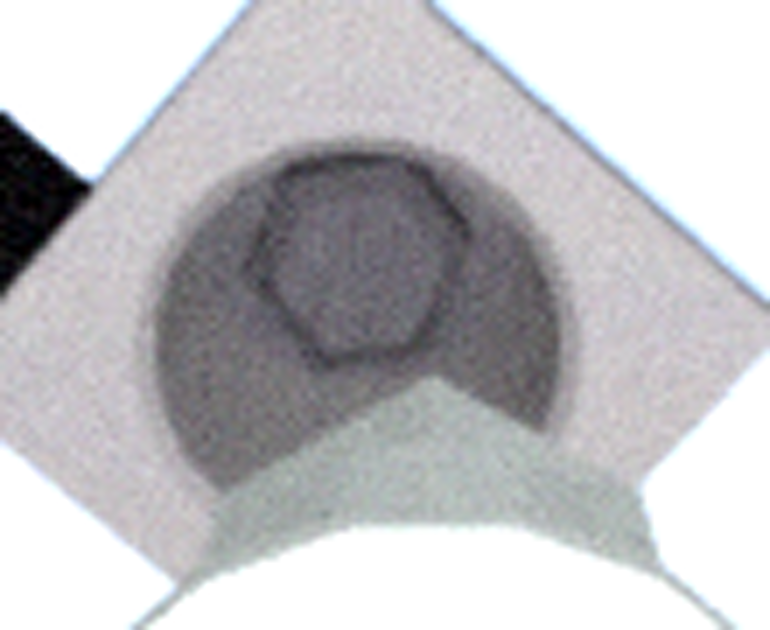

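```bash
python3 - <<'E'
from h import *
from scipy.optimize import least_squares
z=np.load("/tmp/w6.npz");c=calibration("wrist");K=np.array(c["K"]);T=np.array(c["T_tool_cam"]);Rt=R.from_quat(z["q"]).as_matrix()
def proj(pts,zz):
    pts=np.array(pts,float)/7+[260-.43,150-.43]
    d=np.stack([(pts[:,0]-K[0,2])/K[0,0],(pts[:,1]-K[1,2])/K[1,1],np.ones(len(pts))],1)@T[:3,:3].T@Rt.T
    o=Rt@T[:3,3]+z["p"]; t=(zz-o[2])/d[:,2]; return (o+d*t[:,None])[:,:2]
rim=proj([(150,340),(570,340),(365,138),(175,235),(548,235),(215,490),(555,430)],.12)
f=least_squares(lambda p:np.hypot(*(rim-p[:2]).T)-p[2],[.55,-.17,.0215]);print("rim",f.x,f.fun*1000)
for nm,pts,zz in(("outer",[(275,175),(408,155),(470,235),(425,345),(325,368),(245,265)],.0745),("inner",[(285,185),(402,167),(450,235),(402,345),(315,352),(265,275)],.078)):
    P=proj(pts,zz);C=P.mean(0);V=P-C;a=np.degrees(np.arctan2(V[:,1],V[:,0]));r=np.hypot(*V.T)
    ph=np.degrees(np.angle(np.mean(np.exp(6j*np.radians(a)))))/6
    print(nm,C,"corner ang mod60",ph,np.round((a-ph)%60,1),"r mm",np.round(r*1000,1))
a=Rt[:,1];print("tool y yaw",np.degrees(np.arctan2(a[1],a[0])))
E
```

```text
rim [ 0.55132879 -0.1698126   0.02221202] [-0.11215372 -0.37910066 -0.36329824  0.33416019  0.4256259  -0.06725959
  0.16202611]
outer [ 0.5515887  -0.16923585] corner ang mod60 -13.899625703593264 [ 5.4 55.2  2.6 57.8  4.3 54.6] r mm [14.  13.7 13.6 13.4 14.1 13.5]
inner [ 0.55230271 -0.16924661] corner ang mod60 -15.329283665604434 [ 3.8 55.   7.3 51.7 59.9  1.9] r mm [12.  12.5 11.8 11.8 12.  10.6]
tool y yaw -142.75651005490468
```

```bash
python3 - <<'E'
from h import *
plan([.5515,-.1695,.225],np.radians(202))
E
```

```text
offset cm [ 5.54 -0.53 -0.34]
yaw y-axis 202.0 rotvec deg [15.24  1.75 -1.45]
yaw y-axis 22.0 rotvec deg [-164.73    2.1     2.53]
yaw y-axis 292.0 rotvec deg [-74.75   2.42   0.22]
yaw y-axis 112.0 rotvec deg [105.23   0.24  -2.61]
```

Call:
step_arm([
  {"offset":[0,-0.5,-0.3],"angular":[7.6,0.9,-0.7],"claw":1.5},
  {"offset":[0,0,0],"angular":[7.6,0.9,-0.7],"claw":1.5},
  {"offset":[2,0,0],"angular":[0,0,0],"claw":1.5},
  {"offset":[2,0,0],"angular":[0,0,0],"claw":1.5},
  {"offset":[0,0,0],"angular":[0,0,0],"claw":1.5},
])

```text
t: 11.45
tool_pos: [0.5536, -0.168, 0.2393]
ee_rot: [0.582, -0.402, -0.581, -0.402]
wrist_force: [-0.9, 0.7, -2.8]
grip_width: 0.019
```

```bash
python3 - <<'E'
from h import *
plan([.5515,-.1695,.218],np.radians(202))
E
```

```text
offset cm [ 2.13  0.26 -0.06]
yaw y-axis 202.0 rotvec deg [-1.33 -0.13  0.05]
yaw y-axis 22.0 rotvec deg [1.7867e+02 9.0000e-02 2.0000e-01]
yaw y-axis 292.0 rotvec deg [-9.133e+01 -1.400e-01 -6.000e-02]
yaw y-axis 112.0 rotvec deg [ 8.867e+01 -6.000e-02  1.400e-01]
```

Call:
step_arm([
  {"offset":[1,0.25,-0.05],"angular":[-1.3,-0.1,0],"claw":1.5},
  {"offset":[1.1,0,0],"angular":[0,0,0],"claw":1.5},
  {"offset":[0,0,0],"angular":[0,0,0],"claw":1.5},
])

```text
t: 11.75
tool_pos: [0.5516, -0.1692, 0.2182]
ee_rot: [0.587, -0.395, -0.585, -0.396]
wrist_force: [0.1, 0.2, -3.0]
grip_width: 0.019
```

```bash
python3 - <<'E'
from h import *
plan([.5515,-.1695,.195],np.radians(202))
s=telemetry.sense();print(np.round(s["joints"],3),np.round(s["torque"],3))
img,W=cloud("side");save(cv2.resize(img[200:380,220:420],None,fx=4,fy=4,interpolation=cv2.INTER_CUBIC),"s7")
img,W=cloud("scene");save(cv2.resize(img[170:340,180:380],None,fx=4,fy=4,interpolation=cv2.INTER_CUBIC),"c7")
E
```

```text
offset cm [ 2.32  0.02 -0.02]
yaw y-axis 202.0 rotvec deg [-0.05 -0.06  0.09]
yaw y-axis 22.0 rotvec deg [1.7995e+02 1.4000e-01 1.0000e-01]
yaw y-axis 292.0 rotvec deg [-9.005e+01 -1.200e-01  2.000e-02]
yaw y-axis 112.0 rotvec deg [8.995e+01 2.000e-02 1.200e-01]
[-5.250e-01  2.900e-02 -5.000e-03  1.535e+00  1.000e-03 -2.478e+00] [ 0.004  0.053 -0.013]
```

View pics/s7.png

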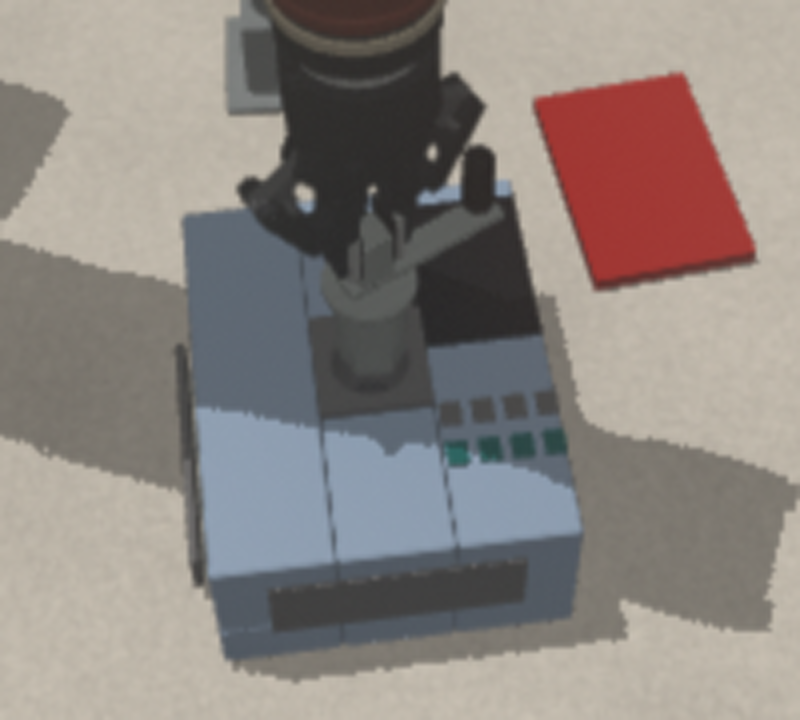

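View pics/c7.png

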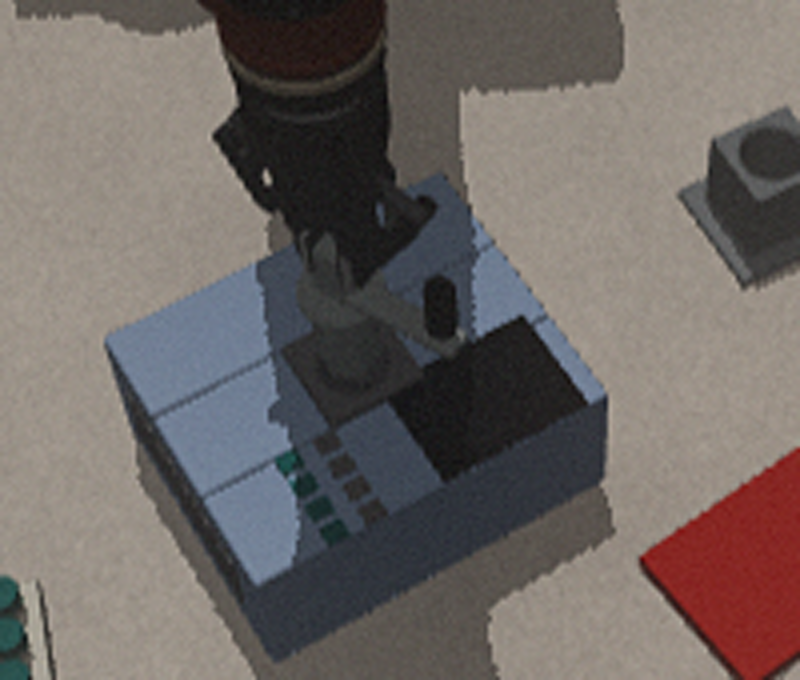

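Both views show the barrel right above the mouth of the well. Now lowering gently.

Call:
step_arm([
  {"offset":[0.5,0,0],"angular":[0,0,0],"claw":1.5},
  {"offset":[0.5,0,0],"angular":[0,0,0],"claw":1.5},
  {"offset":[0.4,0,0],"angular":[0,0,0],"claw":1.5},
  {"offset":[0.2,0,0],"angular":[0,0,0],"claw":1.5},
  {"offset":[0.2,0,0],"angular":[0,0,0],"claw":1.5},
])

```text
t: 12.35
tool_pos: [0.5533, -0.1702, 0.2042]
ee_rot: [0.589, -0.395, -0.583, -0.396]
wrist_force: [-5.8, 2.8, 16.7]
grip_width: 0.0186
```

```bash
cat > st.py <<'E'
from h import *
s=telemetry.sense();print(round(s["t"],2),"p",np.round(s["tool_pos"],4),"F",np.round(s["wrist_force"],1),"T",np.round(s["torque"],3),"w",round(s["grip_width"],4),"j6",round(s["joints"][5],3))
a=R.from_quat(s["ee_rot"]).as_matrix();print("yawy",round(np.degrees(np.arctan2(a[1,1],a[0,1]))%360,2),"tilt y,z",np.round(np.degrees([a[2,1],a[2,2]]),2))
E
python3 st.py
```

```text
12.35 p [ 0.5533 -0.1702  0.2042] F [-5.8  2.8 16.7] T [ 0.513  1.373 -0.027] w 0.0186 j6 -2.478
yawy 201.93 tilt y,z [-0.32 -0.37]
```

Touched the rim: the arm drifted about 2 mm towards +x while descending. Lift, re-centre and retry.

Call:
step_arm([
  {"offset":[-0.4,0,0],"angular":[0,0,0],"claw":1.5},
  {"offset":[0,0,0],"angular":[0,0,0],"claw":1.5},
])

```text
t: 12.55
tool_pos: [0.5535, -0.1703, 0.2089]
ee_rot: [0.589, -0.395, -0.583, -0.396]
wrist_force: [0.3, 0.6, -2.3]
grip_width: 0.0191
```

```bash
python3 st.py; python3 -c "
from h import *
plan([.5514,-.1693,.206],np.radians(202))"
```

```text
12.55 p [ 0.5535 -0.1703  0.2089] F [ 0.3  0.6 -2.3] T [ 0.014  0.038 -0.006] w 0.0191 j6 -2.478
yawy 201.93 tilt y,z [-0.36 -0.41]
offset cm [0.29 0.16 0.17]
yaw y-axis 202.0 rotvec deg [-0.07 -0.41  0.36]
yaw y-axis 22.0 rotvec deg [179.93   0.56   0.65]
yaw y-axis 292.0 rotvec deg [-9.007e+01 -6.000e-01 -4.000e-02]
yaw y-axis 112.0 rotvec deg [ 8.993e+01 -4.000e-02  6.000e-01]
```

Call:
step_arm([
  {"offset":[0,0.16,0.17],"angular":[-0.1,-0.4,0.35],"claw":1.5},
  {"offset":[0,0,0],"angular":[0,0,0],"claw":1.5},
  {"offset":[0.25,0,0],"angular":[0,0,0],"claw":1.5},
  {"offset":[0,0,0],"angular":[0,0,0],"claw":1.5},
])

```text
t: 12.95
tool_pos: [0.551, -0.1691, 0.2052]
ee_rot: [-0.586, 0.395, 0.587, 0.395]
wrist_force: [-0.7, -0.6, -3.5]
grip_width: 0.0187
```

```bash
python3 st.py; python3 -c "
from h import *
plan([.5514,-.1693,.200],np.radians(202))"
```

```text
12.95 p [ 0.551  -0.1691  0.2052] F [-0.7 -0.6 -3.5] T [-0.016  0.09  -0.001] w 0.0187 j6 -2.48
yawy 202.04 tilt y,z [0.07 0.08]
offset cm [ 0.52 -0.03 -0.03]
yaw y-axis 202.0 rotvec deg [ 0.04  0.08 -0.07]
yaw y-axis 22.0 rotvec deg [-1.7996e+02  1.1000e-01  1.3000e-01]
yaw y-axis 292.0 rotvec deg [-8.996e+01  1.200e-01  1.000e-02]
yaw y-axis 112.0 rotvec deg [ 9.004e+01  1.000e-02 -1.200e-01]
```

Call:
step_arm([
  {"offset":[0.2,0,0],"angular":[0,0,0],"claw":1.5},
  {"offset":[0.2,0,0],"angular":[0,0,0],"claw":1.5},
  {"offset":[0.2,0,0],"angular":[0,0,0],"claw":1.5},
  {"offset":[0,0,0],"angular":[0,0,0],"claw":1.5},
])

```text
t: 13.35
tool_pos: [0.5507, -0.169, 0.198]
ee_rot: [-0.585, 0.395, 0.587, 0.395]
wrist_force: [-0.2, -0.1, -3.5]
grip_width: 0.0189
```

```bash
python3 st.py; python3 -c "
from h import *
plan([.5514,-.1693,.195],np.radians(202))"
```

```text
13.35 p [ 0.5507 -0.169   0.198 ] F [-0.2 -0.1 -3.5] T [-0.067 -0.022  0.036] w 0.0189 j6 -2.48
yawy 202.04 tilt y,z [0.1  0.12]
offset cm [ 0.3  -0.05 -0.05]
yaw y-axis 202.0 rotvec deg [ 0.04  0.12 -0.1 ]
yaw y-axis 22.0 rotvec deg [-1.7996e+02  1.6000e-01  1.9000e-01]
yaw y-axis 292.0 rotvec deg [-8.996e+01  1.800e-01  2.000e-02]
yaw y-axis 112.0 rotvec deg [ 9.004e+01  2.000e-02 -1.800e-01]
```

In the well, 7 mm deep, with no force. I'll go a bit deeper, then feel the walls to find the centre.

Call:
step_arm([
  {"offset":[0.3,-0.05,-0.05],"angular":[0,0.1,-0.1],"claw":1.5},
  {"offset":[0.3,0,0],"angular":[0,0,0],"claw":1.5},
  {"offset":[0.3,0,0],"angular":[0,0,0],"claw":1.5},
  {"offset":[0,0,0],"angular":[0,0,0],"claw":1.5},
])

```text
t: 13.75
tool_pos: [0.5514, -0.1692, 0.1882]
ee_rot: [-0.586, 0.395, 0.586, 0.395]
wrist_force: [-0.4, -0.4, -3.3]
grip_width: 0.0192
```

```bash
python3 st.py
```

```text
13.75 p [ 0.5514 -0.1692  0.1882] F [-0.4 -0.4 -3.3] T [ 0.033  0.001 -0.023] w 0.0192 j6 -2.48
yawy 202.04 tilt y,z [-0.01  0.02]
```

Call:
step_arm([
  {"offset":[0,0.1,0],"angular":[0,0,0],"claw":1.5},
  {"offset":[0,0.1,0],"angular":[0,0,0],"claw":1.5},
])

```text
t: 13.95
tool_pos: [0.5497, -0.1699, 0.1881]
ee_rot: [-0.586, 0.395, 0.586, 0.395]
wrist_force: [2.2, 1.3, -3.4]
grip_width: 0.0189
```

```bash
python3 st.py
```

```text
13.95 p [ 0.5497 -0.1699  0.1881] F [ 2.2  1.3 -3.4] T [ 0.349 -0.665 -0.046] w 0.0189 j6 -2.483
yawy 202.05 tilt y,z [-0.03  0.02]
```

Call:
step_arm([
  {"offset":[0,-0.2,0],"angular":[0,0,0],"claw":1.5},
  {"offset":[0,-0.1,0],"angular":[0,0,0],"claw":1.5},
  {"offset":[0,-0.05,0],"angular":[0,0,0],"claw":1.5},
])

```text
t: 14.25
tool_pos: [0.5528, -0.1688, 0.1884]
ee_rot: [-0.586, 0.395, 0.586, 0.395]
wrist_force: [-2.1, -0.9, -2.3]
grip_width: 0.0189
```

```bash
python3 st.py
```

```text
14.25 p [ 0.5528 -0.1688  0.1884] F [-2.1 -0.9 -2.3] T [-0.25   0.799 -0.001] w 0.0189 j6 -2.478
yawy 202.03 tilt y,z [ 0.01 -0.  ]
```

Call:
step_arm([
  {"offset":[0,-0.06,0],"angular":[0,0,0],"claw":1.5},
])

```text
t: 14.35
tool_pos: [0.553, -0.1687, 0.1884]
ee_rot: [-0.586, 0.396, 0.587, 0.395]
wrist_force: [-3.0, -1.4, -0.9]
grip_width: 0.0188
```

```bash
python3 st.py
```

```text
14.35 p [ 0.553  -0.1687  0.1884] F [-3.  -1.4 -0.9] T [-0.356  0.966 -0.018] w 0.0188 j6 -2.477
yawy 202.02 tilt y,z [ 0.07 -0.  ]
```

Call:
step_arm([
  {"offset":[0,0.18,0],"angular":[0,0,0],"claw":1.5},
  {"offset":[0,0,0.1],"angular":[0,0,0],"claw":1.5},
  {"offset":[0,0,0.05],"angular":[0,0,0],"claw":1.5},
])

```text
t: 14.65
tool_pos: [0.551, -0.1679, 0.1884]
ee_rot: [-0.586, 0.395, 0.586, 0.395]
wrist_force: [0.1, -0.3, -3.3]
grip_width: 0.0182
```

```bash
python3 st.py
```

```text
14.65 p [ 0.551  -0.1679  0.1884] F [ 0.1 -0.3 -3.3] T [-0.017  0.045 -0.002] w 0.0182 j6 -2.478
yawy 202.02 tilt y,z [ 0.01 -0.  ]
```

Call:
step_arm([
  {"offset":[0,0,-0.2],"angular":[0,0,0],"claw":1.5},
  {"offset":[0,0,-0.05],"angular":[0,0,0],"claw":1.5},
])

```text
t: 14.85
tool_pos: [0.552, -0.1698, 0.1885]
ee_rot: [-0.586, 0.395, 0.587, 0.395]
wrist_force: [-1.6, 2.1, -1.5]
grip_width: 0.0189
```

```bash
python3 st.py
```

```text
14.85 p [ 0.552  -0.1698  0.1885] F [-1.6  2.1 -1.5] T [ 0.484  0.471 -0.012] w 0.0189 j6 -2.481
yawy 202.05 tilt y,z [-0.02  0.04]
```

Call:
step_arm([
  {"offset":[0,0,0.25],"angular":[0,0,0],"claw":1.5},
  {"offset":[0,0,0.1],"angular":[0,0,0],"claw":1.5},
])

```text
t: 15.05
tool_pos: [0.5508, -0.1666, 0.1885]
ee_rot: [-0.586, 0.395, 0.586, 0.395]
wrist_force: [-0.1, 0.1, -3.7]
grip_width: 0.0191
```

```bash
python3 st.py
```

```text
15.05 p [ 0.5508 -0.1666  0.1885] F [-0.1  0.1 -3.7] T [-0.018  0.028  0.014] w 0.0191 j6 -2.477
yawy 202.03 tilt y,z [-0.02  0.02]
```

Call:
step_arm([
  {"offset":[0,0,0.07],"angular":[0,0,0],"claw":1.5},
])

```text
t: 15.15
tool_pos: [0.5505, -0.1659, 0.1885]
ee_rot: [0.586, -0.395, -0.586, -0.395]
wrist_force: [0.2, 0.1, -2.5]
grip_width: 0.0188
```

```bash
python3 st.py
```

```text
15.15 p [ 0.5505 -0.1659  0.1885] F [ 0.2  0.1 -2.5] T [ 0.     0.029 -0.004] w 0.0188 j6 -2.476
yawy 202.04 tilt y,z [-0.03  0.01]
```

Call:
step_arm([
  {"offset":[0,0,0.06],"angular":[0,0,0],"claw":1.5},
])

```text
t: 15.25
tool_pos: [0.5504, -0.1654, 0.1886]
ee_rot: [0.587, -0.395, -0.586, -0.395]
wrist_force: [1.0, -1.4, -3.1]
grip_width: 0.0187
```

```bash
python3 st.py
```

```text
15.25 p [ 0.5504 -0.1654  0.1886] F [ 1.  -1.4 -3.1] T [-0.297  0.013 -0.037] w 0.0187 j6 -2.475
yawy 202.04 tilt y,z [-0.03 -0.01]
```

Call:
step_arm([
  {"offset":[0,0,-0.23],"angular":[0,0,0],"claw":1.5},
  {"offset":[0,0.12,0],"angular":[0,0,0],"claw":1.5},
  {"offset":[0,0.05,0],"angular":[0,0,0],"claw":1.5},
])

```text
t: 15.55
tool_pos: [0.5497, -0.1684, 0.1886]
ee_rot: [0.587, -0.395, -0.586, -0.395]
wrist_force: [-0.0, -0.0, -2.4]
grip_width: 0.0187
```

```bash
python3 st.py
```

```text
15.55 p [ 0.5497 -0.1684  0.1886] F [-0.  -0.  -2.4] T [-0.02   0.039 -0.003] w 0.0187 j6 -2.48
yawy 202.05 tilt y,z [-0.03 -0.02]
```

Call:
step_arm([
  {"offset":[0,0.05,0],"angular":[0,0,0],"claw":1.5},
])

```text
t: 15.65
tool_pos: [0.5492, -0.1687, 0.1886]
ee_rot: [0.587, -0.395, -0.586, -0.395]
wrist_force: [1.0, 1.0, -2.9]
grip_width: 0.0191
```

```bash
python3 st.py
```

```text
15.65 p [ 0.5492 -0.1687  0.1886] F [ 1.   1.  -2.9] T [-0.01  -0.011 -0.001] w 0.0191 j6 -2.481
yawy 202.04 tilt y,z [-0.03 -0.02]
```

Call:
step_arm([
  {"offset":[0,0.04,0],"angular":[0,0,0],"claw":1.5},
])

```text
t: 15.75
tool_pos: [0.5487, -0.1689, 0.1886]
ee_rot: [0.587, -0.395, -0.586, -0.395]
wrist_force: [0.2, 0.2, -3.0]
grip_width: 0.0189
```

```bash
python3 st.py
```

```text
15.75 p [ 0.5487 -0.1689  0.1886] F [ 0.2  0.2 -3. ] T [ 0.01  -0.033  0.005] w 0.0189 j6 -2.482
yawy 202.04 tilt y,z [-0.03 -0.02]
```

Call:
step_arm([
  {"offset":[0,-0.25,0],"angular":[0,0,0],"claw":1.5},
  {"offset":[0,-0.12,0],"angular":[0,0,0],"claw":1.5},
])

```text
t: 15.95
tool_pos: [0.5522, -0.1675, 0.1886]
ee_rot: [0.587, -0.395, -0.586, -0.395]
wrist_force: [0.1, 0.1, -2.0]
grip_width: 0.0192
```

```bash
python3 st.py
```

```text
15.95 p [ 0.5522 -0.1675  0.1886] F [ 0.1  0.1 -2. ] T [-0.022  0.007  0.004] w 0.0192 j6 -2.476
yawy 202.02 tilt y,z [-0.03 -0.02]
```

Call:
step_arm([
  {"offset":[0,-0.05,0],"angular":[0,0,0],"claw":1.5},
])

```text
t: 16.05
tool_pos: [0.5527, -0.1673, 0.1886]
ee_rot: [0.586, -0.395, -0.586, -0.395]
wrist_force: [-0.8, -0.8, -1.7]
grip_width: 0.019
```

```bash
python3 st.py
```

```text
16.05 p [ 0.5527 -0.1673  0.1886] F [-0.8 -0.8 -1.7] T [-0.224  0.497 -0.06 ] w 0.019 j6 -2.475
yawy 202.02 tilt y,z [-0.02 -0.02]
```

Call:
step_arm([
  {"offset":[0,0.21,0],"angular":[0,0,0],"claw":1.5},
  {"offset":[0.4,0,0],"angular":[0,0,0],"claw":1.5},
  {"offset":[0.4,0,0],"angular":[0,0,0],"claw":1.5},
  {"offset":[0.4,0,0],"angular":[0,0,0],"claw":1.5},
  {"offset":[0.4,0,0],"angular":[0,0,0],"claw":1.5},
  {"offset":[0,0,0],"angular":[0,0,0],"claw":1.5},
])

```text
t: 16.65
tool_pos: [0.5506, -0.1679, 0.1706]
ee_rot: [-0.586, 0.395, 0.586, 0.395]
wrist_force: [0.1, 0.0, -2.8]
grip_width: 0.019
```

```bash
python3 st.py; python3 -c "
from h import *
plan([.5507,-.168,.162],np.radians(202))"
```

```text
16.65 p [ 0.5506 -0.1679  0.1706] F [ 0.1  0.  -2.8] T [0.015 0.041 0.004] w 0.019 j6 -2.479
yawy 202.03 tilt y,z [-0.    0.01]
offset cm [ 0.86 -0.01 -0.02]
yaw y-axis 202.0 rotvec deg [0.03 0.01 0.  ]
yaw y-axis 22.0 rotvec deg [-1.7997e+02 -1.0000e-02  2.0000e-02]
yaw y-axis 292.0 rotvec deg [-8.997e+01  1.000e-02  1.000e-02]
yaw y-axis 112.0 rotvec deg [ 9.003e+01  1.000e-02 -1.000e-02]
```

Call:
step_arm([
  {"offset":[0.3,0,0],"angular":[0,0,0],"claw":1.5},
  {"offset":[0.3,0,0],"angular":[0,0,0],"claw":1.5},
  {"offset":[0,0,0],"angular":[0,0,0],"claw":1.5},
])

```text
t: 16.95
tool_pos: [0.5505, -0.1678, 0.164]
ee_rot: [-0.586, 0.395, 0.586, 0.395]
wrist_force: [-0.2, 0.1, -3.0]
grip_width: 0.0189
```

```bash
python3 st.py
```

```text
16.95 p [ 0.5505 -0.1678  0.164 ] F [-0.2  0.1 -3. ] T [-0.028 -0.013  0.047] w 0.0189 j6 -2.479
yawy 202.03 tilt y,z [0.   0.02]
```

Call:
step_arm([
  {"offset":[0.2,0,0],"angular":[0,0,0],"claw":1.5},
  {"offset":[0.1,0,0],"angular":[0,0,0],"claw":1.5},
])

```text
t: 17.15
tool_pos: [0.5506, -0.1679, 0.161]
ee_rot: [0.586, -0.395, -0.586, -0.395]
wrist_force: [0.0, -0.3, -3.3]
grip_width: 0.019
```

```bash
python3 st.py
```

```text
17.15 p [ 0.5506 -0.1679  0.161 ] F [ 0.  -0.3 -3.3] T [-0.025 -0.019  0.011] w 0.019 j6 -2.479
yawy 202.04 tilt y,z [-0.01  0.01]
```

Call:
step_arm([
  {"offset":[0.15,0,0],"angular":[0,0,0],"claw":1.5},
  {"offset":[0,0,0],"angular":[0,0,0],"claw":1.5},
])

```text
t: 17.35
tool_pos: [0.5507, -0.1679, 0.1594]
ee_rot: [0.586, -0.395, -0.586, -0.395]
wrist_force: [0.3, -0.4, -3.4]
grip_width: 0.0187
```

```bash
python3 st.py
```

```text
17.35 p [ 0.5507 -0.1679  0.1594] F [ 0.3 -0.4 -3.4] T [0.041 0.086 0.076] w 0.0187 j6 -2.479
yawy 202.04 tilt y,z [-0.02  0.  ]
```

Call:
step_arm([
  {"offset":[0.15,0,0],"angular":[0,0,0],"claw":1.5},
  {"offset":[0,0,0],"angular":[0,0,0],"claw":1.5},
])

```text
t: 17.55
tool_pos: [0.5507, -0.1678, 0.158]
ee_rot: [0.586, -0.395, -0.586, -0.395]
wrist_force: [-1.3, 0.3, -2.0]
grip_width: 0.0191
```

```bash
python3 st.py
```

```text
17.55 p [ 0.5507 -0.1678  0.158 ] F [-1.3  0.3 -2. ] T [ 0.037  0.211 -0.063] w 0.0191 j6 -2.479
yawy 202.04 tilt y,z [-0.02  0.  ]
```

Call:
step_arm([
  {"offset":[0.15,0,0],"angular":[0,0,0],"claw":1.5},
  {"offset":[0,0,0],"angular":[0,0,0],"claw":1.5},
])

```text
t: 17.75
tool_pos: [0.5507, -0.1679, 0.1567]
ee_rot: [0.586, -0.395, -0.586, -0.395]
wrist_force: [-0.4, 0.4, -1.3]
grip_width: 0.0187
```

```bash
python3 st.py
```

```text
17.75 p [ 0.5507 -0.1679  0.1567] F [-0.4  0.4 -1.3] T [ 0.101  0.268 -0.001] w 0.0187 j6 -2.478
yawy 202.04 tilt y,z [-0.03 -0.01]
```

Call:
step_arm([
  {"offset":[0.1,0,0],"angular":[0,0,0],"claw":1.5},
  {"offset":[0,0,0],"angular":[0,0,0],"claw":1.5},
])

```text
t: 17.95
tool_pos: [0.5507, -0.1678, 0.1558]
ee_rot: [0.587, -0.395, -0.586, -0.395]
wrist_force: [-1.4, 0.9, -0.6]
grip_width: 0.0191
```

```bash
python3 st.py
```

```text
17.95 p [ 0.5507 -0.1678  0.1558] F [-1.4  0.9 -0.6] T [0.129 0.334 0.026] w 0.0191 j6 -2.478
yawy 202.04 tilt y,z [-0.03 -0.02]
```

The spring is pushing back gently, at about 2.4 N. Now I'll turn clockwise in small steps and watch for the force to drop.

Call:
step_arm([
  {"offset":[0.1,0,0],"angular":[2,0,0],"claw":1.5},
  {"offset":[0,0,0],"angular":[0,0,0],"claw":1.5},
])

```text
t: 18.15
tool_pos: [0.5506, -0.1678, 0.1546]
ee_rot: [0.579, -0.406, -0.579, -0.406]
wrist_force: [0.3, 0.6, -3.3]
grip_width: 0.0191
```

```bash
python3 st.py
```

```text
18.15 p [ 0.5506 -0.1678  0.1546] F [ 0.3  0.6 -3.3] T [0.046 0.029 0.006] w 0.0191 j6 -2.443
yawy 199.99 tilt y,z [-0.02 -0.01]
```

Call:
step_arm([
  {"offset":[0,0,0],"angular":[2,0,0],"claw":1.5},
  {"offset":[0,0,0],"angular":[0,0,0],"claw":1.5},
])

```text
t: 18.35
tool_pos: [0.5507, -0.1679, 0.1544]
ee_rot: [0.572, -0.415, -0.572, -0.416]
wrist_force: [-0.3, 0.2, -3.1]
grip_width: 0.0188
```

```bash
python3 st.py
```

```text
18.35 p [ 0.5507 -0.1679  0.1544] F [-0.3  0.2 -3.1] T [0.027 0.082 0.016] w 0.0188 j6 -2.409
yawy 198.04 tilt y,z [-0.03 -0.01]
```

Call:
step_arm([
  {"offset":[0,0,0],"angular":[2,0,0],"claw":1.5},
  {"offset":[0,0,0],"angular":[0,0,0],"claw":1.5},
])

```text
t: 18.55
tool_pos: [0.5508, -0.1679, 0.1542]
ee_rot: [0.566, -0.425, -0.565, -0.425]
wrist_force: [-0.8, -0.1, -2.2]
grip_width: 0.0188
```

```bash
python3 st.py
```

```text
18.55 p [ 0.5508 -0.1679  0.1542] F [-0.8 -0.1 -2.2] T [-0.013  0.069  0.063] w 0.0188 j6 -2.376
yawy 196.18 tilt y,z [-0.03 -0.01]
```

It dropped in at 200° as the force went back to zero load. Back off 1.5° and lower to the seat.

Call:
step_arm([
  {"offset":[0.2,0,0],"angular":[-1.5,0,0],"claw":1.5},
  {"offset":[0.2,0,0],"angular":[0,0,0],"claw":1.5},
  {"offset":[0,0,0],"angular":[0,0,0],"claw":1.5},
])

```text
t: 18.85
tool_pos: [0.5507, -0.1679, 0.1497]
ee_rot: [0.572, -0.415, -0.572, -0.416]
wrist_force: [0.4, 0.4, -2.9]
grip_width: 0.0192
```

```bash
python3 st.py
```

```text
18.85 p [ 0.5507 -0.1679  0.1497] F [ 0.4  0.4 -2.9] T [-0.008 -0.023 -0.024] w 0.0192 j6 -2.409
yawy 198.05 tilt y,z [-0.02  0.01]
```

Call:
step_arm([
  {"offset":[0.2,0,0],"angular":[0,0,0],"claw":1.5},
  {"offset":[0.2,0,0],"angular":[0,0,0],"claw":1.5},
  {"offset":[0,0,0],"angular":[0,0,0],"claw":1.5},
])

```text
t: 19.15
tool_pos: [0.5506, -0.1678, 0.1452]
ee_rot: [-0.572, 0.415, 0.572, 0.415]
wrist_force: [0.8, -0.8, -2.4]
grip_width: 0.0186
```

```bash
python3 st.py
```

```text
19.15 p [ 0.5506 -0.1678  0.1452] F [ 0.8 -0.8 -2.4] T [-0.028  0.083 -0.004] w 0.0186 j6 -2.41
yawy 198.1 tilt y,z [-0.01  0.01]
```

Call:
step_arm([
  {"offset":[0.1,0,0],"angular":[0,0,0],"claw":1.5},
  {"offset":[0.05,0,0],"angular":[0,0,0],"claw":1.5},
])

```text
t: 19.35
tool_pos: [0.5507, -0.1679, 0.1436]
ee_rot: [0.572, -0.415, -0.572, -0.415]
wrist_force: [0.2, -0.3, -3.3]
grip_width: 0.019
```

```bash
python3 st.py
```

```text
19.35 p [ 0.5507 -0.1679  0.1436] F [ 0.2 -0.3 -3.3] T [-0.003  0.09   0.012] w 0.019 j6 -2.41
yawy 198.1 tilt y,z [-0.02  0.01]
```

Call:
step_arm([
  {"offset":[0.05,0,0],"angular":[0,0,0],"claw":1.5},
])

```text
t: 19.45
tool_pos: [0.5508, -0.1679, 0.1433]
ee_rot: [0.573, -0.415, -0.572, -0.415]
wrist_force: [-2.3, 1.0, 2.5]
grip_width: 0.0189
```

```bash
python3 st.py
```

```text
19.45 p [ 0.5508 -0.1679  0.1433] F [-2.3  1.   2.5] T [ 0.215  0.518 -0.004] w 0.0189 j6 -2.41
yawy 198.1 tilt y,z [-0.03 -0.01]
```

Contact came at 0.1434, exactly the expected seated height. I'll open to let it settle, then check by picture.

Call:
step_arm([
  {"offset":[0,0,0],"angular":[0,0,0],"claw":4},
  {"offset":[0,0,0],"angular":[0,0,0],"claw":4},
  {"offset":[0,0,0],"angular":[0,0,0],"claw":4},
])

```text
t: 19.75
tool_pos: [0.5515, -0.1683, 0.1446]
ee_rot: [0.573, -0.415, -0.571, -0.415]
wrist_force: [1.1, 0.6, 0.1]
grip_width: 0.0401
```

```bash
python3 st.py; python3 - <<'E'
from h import *
img,W=cloud("side");save(cv2.resize(img[220:380,240:400],None,fx=5,fy=5,interpolation=cv2.INTER_CUBIC)[:600],"s8");np.savez("/tmp/s8.npz",W=W)
h=W[...,2]
for c in [(.5507,-.168)]:
    m=(np.hypot(W[...,0]-c[0],W[...,1]-c[1])<.11)&(h>.121); print(len(h[m]),np.histogram(h[m],bins=np.arange(.12,.2,.004)))
img,W=cloud("wrist");save(img,"w8")
h=W[...,2];m=(np.hypot(W[...,0]-.5507,W[...,1]+.168)<.03)&(abs(h-.168)<.004);p=W[m];print(len(p),np.median(p,0) if len(p) else 0, cv2.minAreaRect(p[:,:2].astype(np.float32)*1000))
E
```

```text
19.75 p [ 0.5515 -0.1683  0.1446] F [1.1 0.6 0.1] T [-0.011 -0.012 -0.058] w 0.0401 j6 -2.41
yawy 198.1 tilt y,z [-0.12 -0.11]
16620 (array([ 88, 122,  78, 124,  16,  19,  22,  33,  31,  38,  29,  76,  58,
        28,  40,  34,   9,  26,  28,  70]), array([0.12 , 0.124, 0.128, 0.132, 0.136, 0.14 , 0.144, 0.148, 0.152,
       0.156, 0.16 , 0.164, 0.168, 0.172, 0.176, 0.18 , 0.184, 0.188,
       0.192, 0.196, 0.2  ]))
4784 [ 0.55131046 -0.17125858  0.16800062] ((550.9942626953125, -169.4501953125), (57.549503326416016, 23.058610916137695), 18.21173858642578)
```

View pics/s8.png

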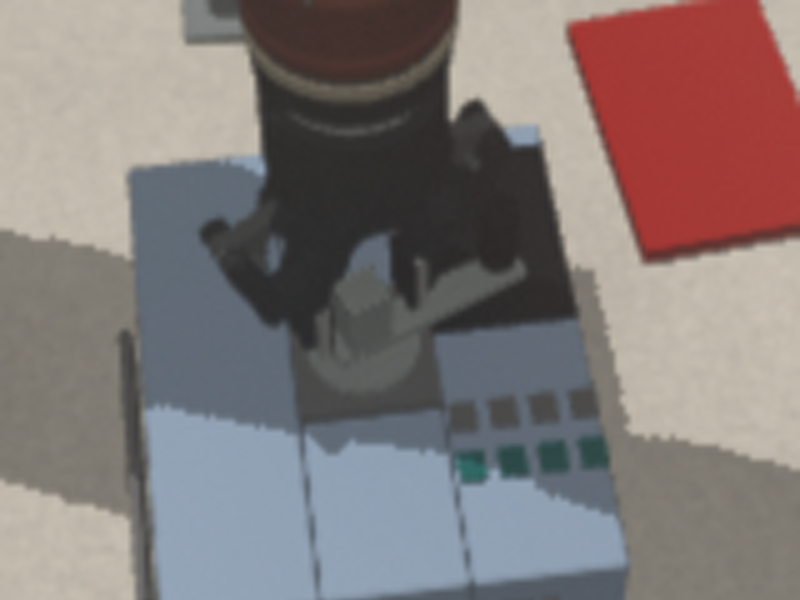

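View pics/w8.png

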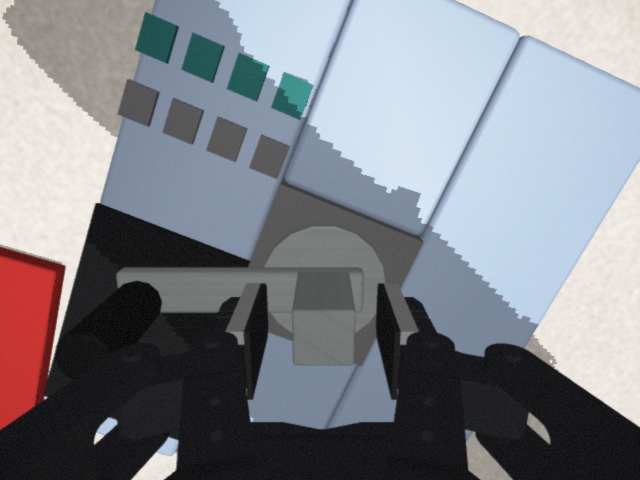

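Seated: the hub top measures 0.168 (expected 0.168) and the collar lies on the rim. I'll re-centre, re-grip and start winding clockwise.

```bash
python3 - <<'E'
from h import *
plan([.5507,-.1679,.1455],np.radians(198.1))
E
```

```text
offset cm [-0.1   0.06  0.06]
yaw y-axis 198.1 rotvec deg [ 0.   -0.1   0.12]
yaw y-axis 18.1 rotvec deg [-1.8e+02 -1.8e-01 -1.6e-01]
yaw y-axis 288.1 rotvec deg [-9.0e+01 -1.7e-01  1.0e-02]
yaw y-axis 108.1 rotvec deg [9.0e+01 1.0e-02 1.7e-01]
```

Call:
step_arm([
  {"offset":[-0.1,0.06,0.06],"angular":[0,-0.1,0.1],"claw":4},
  {"offset":[0,0,0],"angular":[0,0,0],"claw":1.5},
  {"offset":[0,0,0],"angular":[0,0,0],"claw":1.5},
  {"offset":[0,0,0],"angular":[0,0,0],"claw":1.5},
  {"offset":[0,0,0],"angular":[0,0,0],"claw":1.5},
])

```text
t: 20.35
tool_pos: [0.5508, -0.1679, 0.1459]
ee_rot: [0.573, -0.415, -0.572, -0.415]
wrist_force: [-0.9, 0.1, 0.7]
grip_width: 0.0187
```

```bash
python3 st.py
```

```text
20.35 p [ 0.5508 -0.1679  0.1459] F [-0.9  0.1  0.7] T [ 0.07   0.066 -0.025] w 0.0187 j6 -2.41
yawy 198.1 tilt y,z [-0.03 -0.01]
```

Call:
step_arm([
  {"offset":[0,0,0],"angular":[4,0,0],"claw":1.5},
  {"offset":[0,0,0],"angular":[4,0,0],"claw":1.5},
  {"offset":[0,0,0],"angular":[4,0,0],"claw":1.5},
  {"offset":[0,0,0],"angular":[4,0,0],"claw":1.5},
  {"offset":[0,0,0],"angular":[4,0,0],"claw":1.5},
])

```text
t: 20.85
tool_pos: [0.5508, -0.1676, 0.1459]
ee_rot: [-0.489, 0.511, 0.489, 0.511]
wrist_force: [-0.3, -0.1, -0.0]
grip_width: 0.0189
```

```bash
python3 st.py;python3 -c "
from h import *
plan([.5507,-.1679,.1455],np.radians(178.1))"
```

```text
20.85 p [ 0.5508 -0.1676  0.1459] F [-0.3 -0.1 -0. ] T [-0.057  0.051  0.223] w 0.0189 j6 -2.05
yawy 177.5 tilt y,z [-0.02  0.02]
offset cm [ 0.04  0.01 -0.03]
yaw y-axis 178.1 rotvec deg [-0.6   0.02  0.02]
yaw y-axis 358.1 rotvec deg [ 1.794e+02  3.000e-02 -2.000e-02]
yaw y-axis 268.1 rotvec deg [-9.06e+01 -1.00e-02  3.00e-02]
yaw y-axis 88.1 rotvec deg [8.94e+01 3.00e-02 1.00e-02]
```

Winding feels right: 0.22 N m of torque and almost no side force. Continue.

Call:
step_arm([
  {"offset":[0,0,-0.02],"angular":[5,0,0],"claw":1.5},
  {"offset":[0,0,0],"angular":[5,0,0],"claw":1.5},
  {"offset":[0,0,0],"angular":[5,0,0],"claw":1.5},
  {"offset":[0,0,0],"angular":[5,0,0],"claw":1.5},
  {"offset":[0,0,0],"angular":[5,0,0],"claw":1.5},
  {"offset":[0,0,0],"angular":[5,0,0],"claw":1.5},
  {"offset":[0,0,0],"angular":[5,0,0],"claw":1.5},
  {"offset":[0,0,0],"angular":[5,0,0],"claw":1.5},
  {"offset":[0,0,0],"angular":[5,0,0],"claw":1.5},
  {"offset":[0,0,0],"angular":[5,0,0],"claw":1.5},
])

```text
t: 21.85
tool_pos: [0.5509, -0.1677, 0.1459]
ee_rot: [-0.216, 0.673, 0.216, 0.673]
wrist_force: [-0.2, -1.0, -0.3]
grip_width: 0.0186
```

```bash
python3 st.py;python3 -c "
from h import *
plan([.5507,-.1679,.1457])"
```

```text
21.85 p [ 0.5509 -0.1677  0.1459] F [-0.2 -1.  -0.3] T [-0.022  0.092  0.211] w 0.0186 j6 -1.144
yawy 125.61 tilt y,z [-0.02  0.01]
offset cm [ 0.02 -0.01 -0.03]
```

Call:
step_arm([
  {"offset":[0,0,-0.02],"angular":[5.5,0,0],"claw":1.5},
  {"offset":[0,0,0],"angular":[5.5,0,0],"claw":1.5},
  {"offset":[0,0,0],"angular":[5.5,0,0],"claw":1.5},
  {"offset":[0,0,0],"angular":[5.5,0,0],"claw":1.5},
  {"offset":[0,0,0],"angular":[5.5,0,0],"claw":1.5},
  {"offset":[0,0,0],"angular":[5.5,0,0],"claw":1.5},
  {"offset":[0,0,0],"angular":[5.5,0,0],"claw":1.5},
  {"offset":[0,0,0],"angular":[5.5,0,0],"claw":1.5},
  {"offset":[0,0,0],"angular":[5.5,0,0],"claw":1.5},
  {"offset":[0,0,0],"angular":[5.5,0,0],"claw":1.5},
  {"offset":[0,0,0],"angular":[5.5,0,0],"claw":1.5},
  {"offset":[0,0,0],"angular":[5.5,0,0],"claw":1.5},
  {"offset":[0,0,0],"angular":[5.5,0,0],"claw":1.5},
  {"offset":[0,0,0],"angular":[5.5,0,0],"claw":1.5},
  {"offset":[0,0,0],"angular":[5.5,0,0],"claw":1.5},
  {"offset":[0,0,0],"angular":[5.5,0,0],"claw":1.5},
  {"offset":[0,0,0],"angular":[5.5,0,0],"claw":1.5},
  {"offset":[0,0,0],"angular":[5.5,0,0],"claw":1.5},
])

```text
t: 23.65
tool_pos: [0.5508, -0.1679, 0.1459]
ee_rot: [0.391, 0.589, -0.392, 0.589]
wrist_force: [0.0, 0.5, 0.2]
grip_width: 0.0188
```

```bash
python3 st.py;python3 - <<'E'
from h import *
plan([.5507,-.1679,.1457])
img,W=cloud("side");save(cv2.resize(img[220:380,230:390],None,fx=5,fy=5,interpolation=cv2.INTER_CUBIC)[:600],"s9")
E
```

```text
23.65 p [ 0.5508 -0.1679  0.1459] F [0.  0.5 0.2] T [0.087 0.018 0.279] w 0.0188 j6 0.651
yawy 22.75 tilt y,z [-0.    0.06]
offset cm [ 0.02 -0.01 -0.  ]
```

View pics/s9.png

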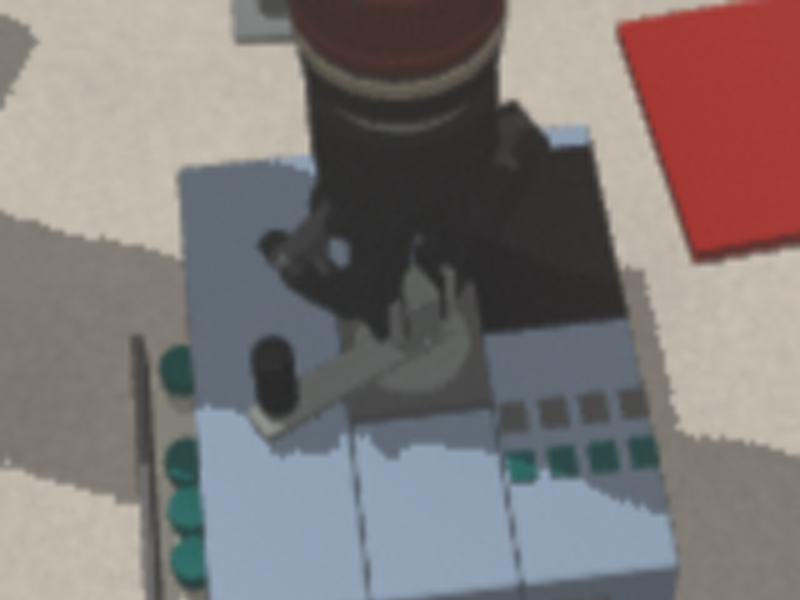

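The tray is coming out on the robot's side (plate at the left edge), with vials visible. Continue.

Call:
step_arm([
  {"offset":[0,0,0],"angular":[6,0,0],"claw":1.5},
  {"offset":[0,0,0],"angular":[6,0,0],"claw":1.5},
  {"offset":[0,0,0],"angular":[6,0,0],"claw":1.5},
  {"offset":[0,0,0],"angular":[6,0,0],"claw":1.5},
  {"offset":[0,0,0],"angular":[6,0,0],"claw":1.5},
  {"offset":[0,0,0],"angular":[6,0,0],"claw":1.5},
  {"offset":[0,0,0],"angular":[6,0,0],"claw":1.5},
  {"offset":[0,0,0],"angular":[6,0,0],"claw":1.5},
  {"offset":[0,0,0],"angular":[6,0,0],"claw":1.5},
  {"offset":[0,0,0],"angular":[6,0,0],"claw":1.5},
  {"offset":[0,0,0],"angular":[6,0,0],"claw":1.5},
  {"offset":[0,0,0],"angular":[6,0,0],"claw":1.5},
  {"offset":[0,0,0],"angular":[6,0,0],"claw":1.5},
  {"offset":[0,0,0],"angular":[6,0,0],"claw":1.5},
  {"offset":[0,0,0],"angular":[6,0,0],"claw":1.5},
  {"offset":[0,0,0],"angular":[6,0,0],"claw":1.5},
  {"offset":[0,0,0],"angular":[6,0,0],"claw":1.5},
  {"offset":[0,0,0],"angular":[6,0,0],"claw":1.5},
  {"offset":[0,0,0],"angular":[6,0,0],"claw":1.5},
])

```text
t: 25.6
tool_pos: [0.5506, -0.1677, 0.1459]
ee_rot: [-0.707, 0.022, 0.707, 0.022]
wrist_force: [-0.1, 0.2, 1.3]
grip_width: 0.0187
```

```bash
python3 st.py;cat > tray.py <<'E'
from h import *
img,W=cloud("side");np.savez("/tmp/tr.npz",W=W,img=img)
f=lambda W: W@np.array([np.cos(np.radians(-4.3)),np.sin(np.radians(-4.3)),0])
z0=np.load("/tmp/side0.npz")["W"]
for nm,V in(("start",z0),("now",W)):
    q=V-np.array([.5512,-.169,0]); u=f(q); a=np.radians(-4.3); v=-q[...,0]*np.sin(a)+q[...,1]*np.cos(a); h=V[...,2]
    m=(abs(v)<.07)&(u<-.097)&(u>-.2)&(h>.038)&(h<.05)
    print(nm,m.sum(),"top edge u mm pct",np.round(np.percentile(u[m]*1000,[1,5,20,50]),1) if m.sum() else None)
E
python3 tray.py
```

```text
25.6 p [ 0.5506 -0.1677  0.1459] F [-0.1  0.2  1.3] T [-0.002  0.013  0.263] w 0.0187 j6 2.682
yawy 266.44 tilt y,z [0.07 0.01]
start 138 top edge u mm pct [-114.  -113.5 -112.7 -110.6]
now 462 top edge u mm pct [-145.1 -144.2 -141.1 -124.9]
```

Call:
step_arm([
  {"offset":[0,0,0],"angular":[0,0,0],"claw":4.2},
  {"offset":[0,0,0],"angular":[0,0,0],"claw":4.2},
  {"offset":[0,0,0],"angular":[0,0,0],"claw":4.2},
  {"offset":[0,0,0],"angular":[-8.4,0,0],"claw":4.2},
  {"offset":[0,0,0],"angular":[-8.4,0,0],"claw":4.2},
  {"offset":[0,0,0],"angular":[-8.4,0,0],"claw":4.2},
  {"offset":[0,0,0],"angular":[-8.4,0,0],"claw":4.2},
  {"offset":[0,0,0],"angular":[-8.4,0,0],"claw":4.2},
  {"offset":[0,0,0],"angular":[-8.4,0,0],"claw":4.2},
  {"offset":[0,0,0],"angular":[-8.4,0,0],"claw":4.2},
  {"offset":[0,0,0],"angular":[-8.4,0,0],"claw":4.2},
  {"offset":[0,0,0],"angular":[-8.4,0,0],"claw":4.2},
  {"offset":[0,0,0],"angular":[-8.4,0,0],"claw":4.2},
  {"offset":[0,0,0],"angular":[-8.4,0,0],"claw":4.2},
  {"offset":[0,0,0],"angular":[-8.4,0,0],"claw":4.2},
])

```text
t: 27.15
tool_pos: [0.5506, -0.168, 0.1458]
ee_rot: [0.454, 0.541, -0.455, 0.542]
wrist_force: [0.4, -0.1, 0.0]
grip_width: 0.0423
```

```bash
python3 st.py;python3 -c "
from h import *
plan([.5507,-.1679,.1459],np.radians(266.4))"
```

```text
27.15 p [ 0.5506 -0.168   0.1458] F [ 0.4 -0.1  0. ] T [ 0.011 -0.037 -0.03 ] w 0.0423 j6 0.875
yawy 9.95 tilt y,z [-0.03  0.08]
offset cm [-0.01  0.01 -0.  ]
yaw y-axis 266.4 rotvec deg [ 1.0355e+02  8.0000e-02 -5.0000e-02]
yaw y-axis 86.4 rotvec deg [-7.645e+01  4.000e-02  8.000e-02]
yaw y-axis 356.4 rotvec deg [13.55  0.08  0.02]
yaw y-axis 176.4 rotvec deg [-1.6645e+02 -3.0000e-02  1.2000e-01]
```

Position holds. Now another -166.4° to reach the perpendicular faces.

Call:
step_arm([
  {"offset":[0,0,0],"angular":[-8.3,0,0],"claw":4.2},
  {"offset":[0,0,0],"angular":[-8.3,0,0],"claw":4.2},
  {"offset":[0,0,0],"angular":[-8.3,0,0],"claw":4.2},
  {"offset":[0,0,0],"angular":[-8.3,0,0],"claw":4.2},
  {"offset":[0,0,0],"angular":[-8.3,0,0],"claw":4.2},
  {"offset":[0,0,0],"angular":[-8.3,0,0],"claw":4.2},
  {"offset":[0,0,0],"angular":[-8.3,0,0],"claw":4.2},
  {"offset":[0,0,0],"angular":[-8.3,0,0],"claw":4.2},
  {"offset":[0,0,0],"angular":[-8.3,0,0],"claw":4.2},
  {"offset":[0,0,0],"angular":[-8.3,0,0],"claw":4.2},
  {"offset":[0,0,0],"angular":[-8.3,0,0],"claw":4.2},
  {"offset":[0,0,0],"angular":[-8.3,0,0],"claw":4.2},
  {"offset":[0,0,0],"angular":[-8.3,0,0],"claw":4.2},
  {"offset":[0,0,0],"angular":[-8.3,0,0],"claw":4.2},
  {"offset":[0,0,0],"angular":[-8.3,0,0],"claw":4.2},
  {"offset":[0,0,0],"angular":[-8.3,0,0],"claw":4.2},
  {"offset":[0,0,0],"angular":[-8.3,0,0],"claw":4.2},
  {"offset":[0,0,0],"angular":[-8.3,0,0],"claw":4.2},
  {"offset":[0,0,0],"angular":[-8.3,0,0],"claw":4.2},
  {"offset":[0,0,0],"angular":[-4,0,0],"claw":4.2},
])

```text
t: 29.15
tool_pos: [0.5506, -0.1684, 0.1461]
ee_rot: [-0.49, 0.511, 0.489, 0.51]
wrist_force: [-0.2, -0.9, -0.7]
grip_width: 0.0424
```

```bash
python3 st.py;python3 -c "
from h import *
plan([.5507,-.1679,.1459],np.radians(266.4))"
```

```text
29.15 p [ 0.5506 -0.1684  0.1461] F [-0.2 -0.9 -0.7] T [ 0.024 -0.005 -0.007] w 0.0424 j6 -2.053
yawy 177.68 tilt y,z [-0.   -0.12]
offset cm [ 0.02 -0.01  0.05]
yaw y-axis 266.4 rotvec deg [-88.72  -0.09  -0.09]
yaw y-axis 86.4 rotvec deg [ 9.128e+01 -9.000e-02  9.000e-02]
yaw y-axis 356.4 rotvec deg [-1.7872e+02 -1.0000e-02 -1.8000e-01]
yaw y-axis 176.4 rotvec deg [ 1.28 -0.12  0.  ]
```

Call:
step_arm([
  {"offset":[0.02,0,0.05],"angular":[1.3,-0.1,0],"claw":4.2},
  {"offset":[0,0,0],"angular":[0,0,0],"claw":1.5},
  {"offset":[0,0,0],"angular":[0,0,0],"claw":1.5},
  {"offset":[0,0,0],"angular":[0,0,0],"claw":1.5},
  {"offset":[0,0,0],"angular":[0,0,0],"claw":1.5},
])

```text
t: 29.65
tool_pos: [0.5507, -0.1679, 0.1461]
ee_rot: [-0.483, 0.516, 0.483, 0.516]
wrist_force: [0.6, -0.0, 0.8]
grip_width: 0.019
```

```bash
python3 st.py
```

```text
29.65 p [ 0.5507 -0.1679  0.1461] F [ 0.6 -0.   0.8] T [-0.021 -0.002  0.064] w 0.019 j6 -2.027
yawy 176.19 tilt y,z [-0.02 -0.02]
```

Call:
step_arm([
  {"offset":[0,0,0],"angular":[5,0,0],"claw":1.5},
  {"offset":[0,0,0],"angular":[5,0,0],"claw":1.5},
  {"offset":[0,0,0],"angular":[5,0,0],"claw":1.5},
  {"offset":[0,0,0],"angular":[5,0,0],"claw":1.5},
  {"offset":[0,0,0],"angular":[5,0,0],"claw":1.5},
  {"offset":[0,0,0],"angular":[5,0,0],"claw":1.5},
  {"offset":[0,0,0],"angular":[5,0,0],"claw":1.5},
  {"offset":[0,0,0],"angular":[5,0,0],"claw":1.5},
])

```text
t: 30.45
tool_pos: [0.5506, -0.1679, 0.1461]
ee_rot: [-0.269, 0.654, 0.268, 0.654]
wrist_force: [-0.4, -0.2, 0.4]
grip_width: 0.0189
```

```bash
python3 st.py; python3 tray.py
```

```text
30.45 p [ 0.5506 -0.1679  0.1461] F [-0.4 -0.2  0.4] T [0.001 0.001 0.191] w 0.0189 j6 -1.302
yawy 134.62 tilt y,z [-0.02 -0.02]
start 138 top edge u mm pct [-114.  -113.5 -112.7 -110.6]
now 521 top edge u mm pct [-149.6 -148.8 -145.3 -127.8]
```

Call:
step_arm([
  {"offset":[0,0,0],"angular":[5,0,0],"claw":1.5},
  {"offset":[0,0,0],"angular":[5,0,0],"claw":1.5},
  {"offset":[0,0,0],"angular":[5,0,0],"claw":1.5},
  {"offset":[0,0,0],"angular":[5,0,0],"claw":1.5},
  {"offset":[0,0,0],"angular":[5,0,0],"claw":1.5},
  {"offset":[0,0,0],"angular":[5,0,0],"claw":1.5},
  {"offset":[0,0,0],"angular":[5,0,0],"claw":1.5},
  {"offset":[0,0,0],"angular":[5,0,0],"claw":1.5},
  {"offset":[0,0,0],"angular":[5,0,0],"claw":1.5},
  {"offset":[0,0,0],"angular":[5,0,0],"claw":1.5},
])

```text
t: 31.5
tool_pos: [0.5506, -0.1677, 0.146]
ee_rot: [0.04, 0.706, -0.041, 0.706]
wrist_force: [-0.4, 0.5, -0.4]
grip_width: 0.0191
```

```bash
python3 st.py
```

```text
31.5 p [ 0.5506 -0.1677  0.146 ] F [-0.4  0.5 -0.4] T [0.048 0.01  0.241] w 0.0191 j6 -0.407
yawy 83.41 tilt y,z [-0.03 -0.01]
```

Call:
step_arm([
  {"offset":[0,0,0],"angular":[4,0,0],"claw":1.5},
  {"offset":[0,0,0],"angular":[4,0,0],"claw":1.5},
  {"offset":[0,0,0],"angular":[4,0,0],"claw":1.5},
  {"offset":[0,0,0],"angular":[4,0,0],"claw":1.5},
  {"offset":[0,0,0],"angular":[4,0,0],"claw":1.5},
  {"offset":[0,0,0],"angular":[4,0,0],"claw":1.5},
])

```text
t: 32.1
tool_pos: [0.5506, -0.1676, 0.1461]
ee_rot: [0.189, 0.681, -0.189, 0.681]
wrist_force: [-0.4, 0.6, 0.6]
grip_width: 0.0189
```

```bash
python3 st.py; python3 tray.py
```

```text
32.1 p [ 0.5506 -0.1676  0.1461] F [-0.4  0.6  0.6] T [ 0.022 -0.021  0.256] w 0.0189 j6 0.019
yawy 59.01 tilt y,z [-0.03  0.01]
start 138 top edge u mm pct [-114.  -113.5 -112.7 -110.6]
now 666 top edge u mm pct [-157.9 -156.6 -152.5 -132.2]
```

Call:
step_arm([
  {"offset":[0,0,0],"angular":[3,0,0],"claw":1.5},
  {"offset":[0,0,0],"angular":[3,0,0],"claw":1.5},
  {"offset":[0,0,0],"angular":[3,0,0],"claw":1.5},
  {"offset":[0,0,0],"angular":[3,0,0],"claw":1.5},
  {"offset":[0,0,0],"angular":[3,0,0],"claw":1.5},
  {"offset":[0,0,0],"angular":[3,0,0],"claw":1.5},
])

```text
t: 32.75
tool_pos: [0.5507, -0.1676, 0.1461]
ee_rot: [0.292, 0.644, -0.293, 0.644]
wrist_force: [-0.5, -0.6, 0.2]
grip_width: 0.0189
```

```bash
python3 st.py
```

```text
32.75 p [ 0.5507 -0.1676  0.1461] F [-0.5 -0.6  0.2] T [-0.03  -0.055  0.218] w 0.0189 j6 0.331
yawy 41.13 tilt y,z [-0.02  0.02]
```

Call:
step_arm([
  {"offset":[0,0,0],"angular":[3,0,0],"claw":1.5},
  {"offset":[0,0,0],"angular":[3,0,0],"claw":1.5},
  {"offset":[0,0,0],"angular":[3,0,0],"claw":1.5},
  {"offset":[0,0,0],"angular":[3,0,0],"claw":1.5},
  {"offset":[0,0,0],"angular":[3,0,0],"claw":1.5},
])

```text
t: 33.25
tool_pos: [0.5507, -0.1676, 0.1461]
ee_rot: [0.372, 0.601, -0.373, 0.601]
wrist_force: [-0.3, -0.0, -0.3]
grip_width: 0.0186
```

```bash
python3 st.py
```

```text
33.25 p [ 0.5507 -0.1676  0.1461] F [-0.3 -0.  -0.3] T [-0.024 -0.071  0.246] w 0.0186 j6 0.588
yawy 26.39 tilt y,z [-0.01  0.03]
```

Call:
step_arm([
  {"offset":[0,0,0],"angular":[3,0,0],"claw":1.5},
  {"offset":[0,0,0],"angular":[3,0,0],"claw":1.5},
  {"offset":[0,0,0],"angular":[3,0,0],"claw":1.5},
  {"offset":[0,0,0],"angular":[3,0,0],"claw":1.5},
  {"offset":[0,0,0],"angular":[3,0,0],"claw":1.5},
])

```text
t: 33.75
tool_pos: [0.5508, -0.1676, 0.1461]
ee_rot: [0.446, 0.548, -0.447, 0.548]
wrist_force: [-0.1, -0.5, 0.5]
grip_width: 0.0186
```

```bash
python3 st.py; python3 tray.py
```

```text
33.75 p [ 0.5508 -0.1676  0.1461] F [-0.1 -0.5  0.5] T [ 0.022 -0.019  0.227] w 0.0186 j6 0.845
yawy 11.65 tilt y,z [-0.    0.04]
start 138 top edge u mm pct [-114.  -113.5 -112.7 -110.6]
now 713 top edge u mm pct [-162.9 -161.7 -157.4 -134.9]
```

Call:
step_arm([
  {"offset":[0,0,0],"angular":[3,0,0],"claw":1.5},
  {"offset":[0,0,0],"angular":[3,0,0],"claw":1.5},
  {"offset":[0,0,0],"angular":[3,0,0],"claw":1.5},
  {"offset":[0,0,0],"angular":[3,0,0],"claw":1.5},
])

```text
t: 34.2
tool_pos: [0.5508, -0.1676, 0.1461]
ee_rot: [-0.5, -0.499, 0.501, -0.5]
wrist_force: [-0.2, 0.6, -0.0]
grip_width: 0.0189
```

```bash
python3 st.py
```

```text
34.2 p [ 0.5508 -0.1676  0.1461] F [-0.2  0.6 -0. ] T [-0.001 -0.042  0.246] w 0.0189 j6 1.051
yawy 359.87 tilt y,z [0.01 0.05]
```

Call:
step_arm([
  {"offset":[0,0,0],"angular":[3,0,0],"claw":1.5},
  {"offset":[0,0,0],"angular":[3,0,0],"claw":1.5},
  {"offset":[0,0,0],"angular":[3,0,0],"claw":1.5},
])

```text
t: 34.5
tool_pos: [0.5508, -0.1676, 0.146]
ee_rot: [-0.537, -0.46, 0.537, -0.46]
wrist_force: [0.2, 0.1, -1.0]
grip_width: 0.0188
```

```bash
python3 st.py
```

```text
34.5 p [ 0.5508 -0.1676  0.146 ] F [ 0.2  0.1 -1. ] T [-0.048 -0.018  0.211] w 0.0188 j6 1.204
yawy 351.12 tilt y,z [0.01 0.05]
```

Call:
step_arm([
  {"offset":[0,0,0],"angular":[3,0,0],"claw":1.5},
  {"offset":[0,0,0],"angular":[3,0,0],"claw":1.5},
  {"offset":[0,0,0],"angular":[3,0,0],"claw":1.5},
])

```text
t: 34.8
tool_pos: [0.5508, -0.1676, 0.1461]
ee_rot: [-0.57, -0.418, 0.571, -0.418]
wrist_force: [-0.4, -1.1, 0.9]
grip_width: 0.0189
```

```bash
python3 st.py
```

```text
34.8 p [ 0.5508 -0.1676  0.1461] F [-0.4 -1.1  0.9] T [-0.11   0.037  1.565] w 0.0189 j6 1.354
yawy 342.5 tilt y,z [0.02 0.07]
```

The torque has jumped to 1.5 N m, so the tray has reached its stop. Ease off about 1°, release and retreat upward.

Call:
step_arm([
  {"offset":[0,0,0],"angular":[-1,0,0],"claw":1.5},
])

```text
t: 34.9
tool_pos: [0.5509, -0.1675, 0.146]
ee_rot: [-0.565, -0.424, 0.566, -0.425]
wrist_force: [0.2, -0.5, -0.1]
grip_width: 0.019
```

```bash
python3 st.py; python3 tray.py
```

```text
34.9 p [ 0.5509 -0.1675  0.146 ] F [ 0.2 -0.5 -0.1] T [-0.16  -0.031  1.106] w 0.019 j6 1.333
yawy 343.74 tilt y,z [0.02 0.08]
start 138 top edge u mm pct [-114.  -113.5 -112.7 -110.6]
now 723 top edge u mm pct [-165.4 -164.2 -159.7 -136.9]
```

Call:
step_arm([
  {"offset":[0,0,0],"angular":[0,0,0],"claw":4.2},
  {"offset":[0,0,0],"angular":[0,0,0],"claw":4.2},
  {"offset":[0,0,0],"angular":[0,0,0],"claw":4.2},
  {"offset":[-0.5,0,0],"angular":[0,0,0],"claw":4.2},
  {"offset":[-1,0,0],"angular":[0,0,0],"claw":4.2},
  {"offset":[-2,0,0],"angular":[0,0,0],"claw":4.2},
  {"offset":[-3,0,0],"angular":[0,0,0],"claw":4.2},
  {"offset":[-4,0,0],"angular":[0,0,0],"claw":4.2},
  {"offset":[-3,0,0],"angular":[0,0,0],"claw":4.2},
  {"offset":[0,0,0],"angular":[0,0,0],"claw":4.2},
])

```text
t: 35.95
tool_pos: [0.5499, -0.167, 0.2897]
ee_rot: [-0.564, -0.426, 0.564, -0.427]
wrist_force: [-0.3, -0.2, -0.3]
grip_width: 0.0422
```

```bash
python3 st.py; python3 tray.py; python3 - <<'E'
from h import *
img=np.load("/tmp/tr.npz")["img"];save(cv2.resize(img[210:380,220:400],None,fx=4,fy=4,interpolation=cv2.INTER_CUBIC),"s10")
img,W=cloud("wrist");save(img,"w10");h=W[...,2];m=(np.hypot(W[...,0]-.5507,W[...,1]+.168)<.016)&(h>.16);p=W[m];print("hub",len(p),np.round(np.median(p,0),4))
E
```

```text
35.95 p [ 0.5499 -0.167   0.2897] F [-0.3 -0.2 -0.3] T [ 0.024 -0.052  0.04 ] w 0.0422 j6 1.326
yawy 344.14 tilt y,z [0.04 0.05]
start 138 top edge u mm pct [-114.  -113.5 -112.7 -110.6]
now 734 top edge u mm pct [-165.6 -164.2 -152.5 -137.1]
hub 7959 [ 0.5531 -0.1578  0.3682]
```

View pics/s10.png

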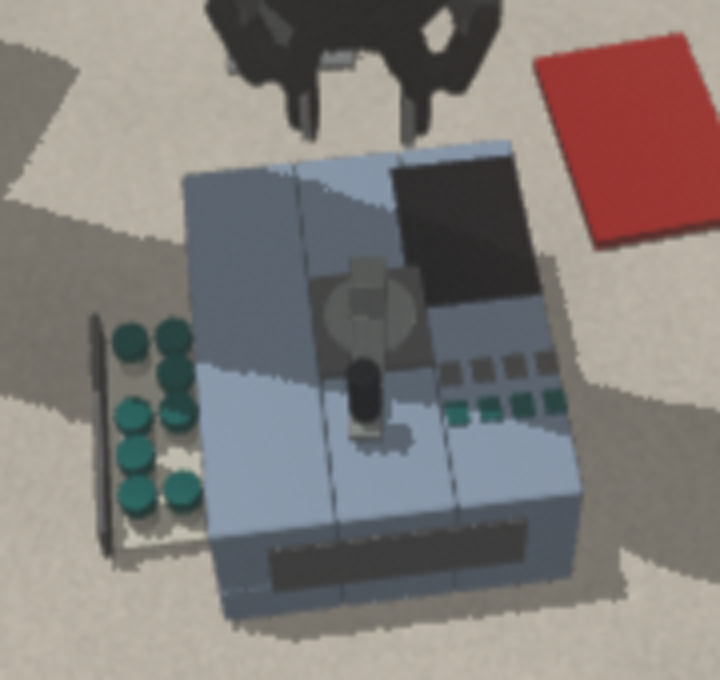

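View pics/w10.png

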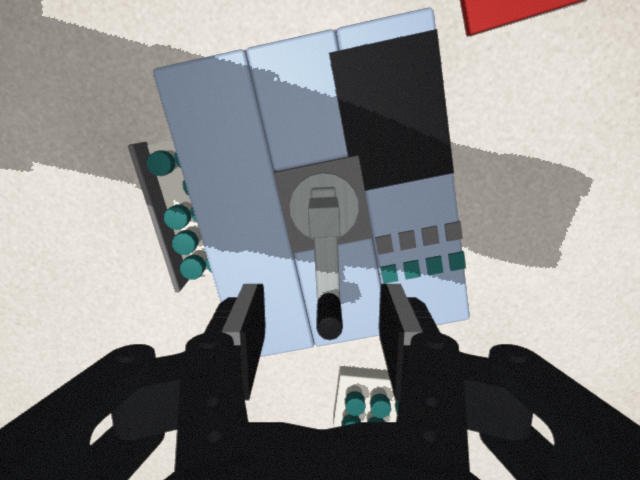

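```bash
python3 - <<'E'
from h import *
img,W=cloud("wrist");h=W[...,2];r=np.hypot(W[...,0]-.5507,W[...,1]+.168)
for lo,hi,n in((.160,.176,"hub top .168"),(.130,.138,"arm top .134"),(.1225,.1295,"collar top .126")):
    m=(r<.03)&(h>lo)&(h<hi);print(n,m.sum(),np.round(np.median(W[m],0),4))
z0=np.load("/tmp/side0.npz")["W"]; z=np.load("/tmp/tr.npz")["W"]
for k,(u,v) in dict(book=(380,245),bottle=(264,118),rack=(340,425)).items(): print(k,np.round(z0[v,u],3),np.round(z[v,u],3))
# tray plate thickness
q=z-np.array([.5512,-.169,0]);a=np.radians(-4.3);u=q[...,0]*np.cos(a)+q[...,1]*np.sin(a);v=-q[...,0]*np.sin(a)+q[...,1]*np.cos(a)
m=(abs(v)<.07)&(u<-.097)&(u>-.2)&(z[...,2]>.042)&(z[...,2]<.0475);print(np.histogram(u[m]*1000,bins=np.arange(-172,-100,4)))
E
```

```text
hub top .168 1009 [ 0.5511 -0.1673  0.168 ]
arm top .134 538 [ 0.5494 -0.1876  0.134 ]
collar top .126 2211 [ 0.5564 -0.1628  0.1261]
book [ 0.769 -0.001  0.011] [ 0.768 -0.003  0.014]
bottle [0.526 0.445 0.139] [ 0.49  -0.186  0.614]
rack [ 0.553 -0.442  0.023] [ 0.553 -0.441  0.021]
(array([ 0, 35, 78,  2,  3, 30, 45, 38, 35, 32,  2, 19, 34, 33, 36, 28, 19]), array([-172, -168, -164, -160, -156, -152, -148, -144, -140, -136, -132,
       -128, -124, -120, -116, -112, -108, -104]))
```

The plate's back face is at -160 mm and the reader's front is at -100 mm, so the tray is out about 60 mm. Heights confirm the crank is fully seated, so I'm handing in.

```bash
python3 -c "
from workcell import workorder,telemetry
print(workorder.sign_off(),telemetry.sense()['t'])"
```

```text
the job is handed in; nothing more can be done
the job is handed in; nothing more can be done
```

The job is done and handed in at about 36 s: the crank is seated in the well and the vial tray is fully out at its stop. I moved the crank from its stand to the well and turned it gently until it dropped onto the hex. I lowered it until the collar touched the rim, then wound clockwise in two grips until the torque jumped at the stop. Then I eased off, released and moved the gripper clear.

**Last checks**
- **Crank seat:** the hub top measures 0.168 m, the arm top 0.134 m and the collar top 0.126 m. These match a fully home crank.
- **Tray:** the back of its front plate is about 60 mm out from the reader's front. It moved about 51 mm in the pictures and about 52 mm by crank angle, agreeing within about 2 mm.
- **Neighbours:** the notebook and vial rack are where they were. In the last picture the arm hid the bottle, so I did not re-measure it, but nothing went near it.

**What did not go cleanly**
- **First grasp:** it closed off centre on the hub, so I opened and redid it.
- **First lowering:** the barrel touched the well's rim with about 20 N of contact. I backed off, re-centred and felt the walls to find the middle.
- **At the stop:** the torque briefly reached 1.57 N m, about 22 N at the knob and slightly over the 20 N guide. I estimate about 120 N of contact pressure, under the 150 N limit, but could not measure it.

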